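Fit the axle of the model trailer

ROBOT

A 6-joint arm with a two-finger parallel gripper is mounted at the origin on the work surface. World frame = base frame: x ahead of the robot, y to its left, z up, the work surface at z = 0. Lengths are in m, angles in rad, forces in N, time in s.
With the tool pointing down it reaches from about 0.325 to 0.9 m from the base axis. Payload 6.1 kg.
Tool frame: the origin (TCP) lies at the very end of the fingers, on their centre line; the grasp point (between the pads) lies 19 mm behind it; z points along the fingers, y is the direction in which the jaws open and shut (so a half turn about z gives the same grasp; the last joint's range is limited). The gripper opens to 87 mm and grips with 3 to 60 N. Pads are 19 mm wide; open, the fingers measure 117 mm over their backs; the gripper's body (75 mm by 190 mm) begins 51 mm behind the grasp point.
Start: joints at [-1.242, 0.22, 1.526, -0, 1.395, -0.126], TCP at [0.275, -0.561, 0.223] pointing down, gripper open.
Joint ranges: [-2.98, 2.98], [-0.91, 2.08], [0.09, 2.57], [-1.24, 4.39], [0.2, 2.65], [-2.68, 2.68]. Speed limits (rad/s): [2.57, 2.57, 3.01, 3.14, 3.14, 3.14].

INTERFACE

Orientations are given as a rotation vector (axis times angle).
In Python, from station import sensors, camera, manip gives the robot as it stands. The module is installed in compiled form; this text tells all that it offers.
- The arm moves only by the tool carry_out, never from a script. Its argument "motion" is a list of rows, each an object with "xyz": the shift along the tool's x, y, z in units of 50 mm (1.0 is 50 mm), a list of three; "angular": the turn, a rotation vector about the tool's x, y, z in units of 6 degrees (1.0 is 6 degrees), a list of three. In form: [{"xyz": [x, y, z], "angular": [ax, ay, az]}, ...]. A call has exactly 10 rows; each row is the pose to reach, as a shift and turn from the pose commanded when the call began, along the tool's axes at that moment; what a row does not reach only later rows make up. A row lasts 1/10 s, in which the tool goes at most 50 mm and 8.59 degrees, less where a joint would pass 70% of its speed; a pose out of reach is approached as far as the arm can. A call with a gripper value outside its range is refused whole. "gripper" is the opening, from 0 (shut) to 1 (fully open), set as the call begins (left out, the last holds). The fingers move at their own pace and stop on an object; "squeeze" is the grip in N (left out, the last holds). Time passes only in rows, so rows that repeat a pose let the fingers close, or fill a call up. It gives the time, the measured TCP pose, the force and the opening at its end, in the units of the state.
- sensors.state(): the state, without advancing time (a new reading comes with each control period).
- camera(name): name is "scene" or "top" or "wrist"; returns a dict with "img" (420x560x3 uint8, red, green, blue), "camera_matrix" (3x3 intrinsics, pixels), "R" (3x3) and "t" (3): a world point X has camera coordinates R X + t; the wrist camera has in their place "hand_eye" (4x4, takes a point from camera to tool coordinates, whose origin is the TCP and whose axes are the flange's). Camera axes: x right, y down, z forward; pixel columns grow to the right and rows downward; lengths in m; the calibration is good to about 2 mm. A picture is of the moment at which its call begins: read the wrist's pose just before it. There is no depth.
- manip.finish_job(): hands the job in, once; it reports no verdict.
The state is a dict: "clock": time; "q": joint angles; "qd": joint speeds; "joint_torque": joint torques, N m; "eef_pos": TCP position; "tcp_rot": TCP orientation; "ft_force": force on the tool from outside, world axes, zero at the start; "torque": the same for the moment, N m; "grip_width": finger opening in m.
Only numpy, scipy, OpenCV 4.12 (cv2) and the standard library are available. Lean on these libraries where they do the work, as an engineer would, in place of code of your own. Each camera call takes 0.05 s, during which the arm holds its last target.

TASK

Push the upside-down model trailer frame snug into the corner of the steel gluing jig, its tail end against one fence and its side rail against the other, so that it cannot slide away. Then take the steel axle from the wooden rest and thread it through both brass axle bushes, one after the other, until it sticks out equally on both sides of the frame. Finish still gripping the axle there, with the frame still snug in the corner, so that I can press a wheel on the free end; leave the wheels, the paint jar and the screwdriver where they are.

Things in the scene. Friction and masses are not known exactly. Their poses are not given: they have to be found in the camera images.
- jig_corner (a point): Inner corner of the fixed gluing jig, on its floor plate. Steel plate 330 x 220 mm, 3 mm thick, with two square fences 10 mm thick, rising 22 mm above it. +x points square at the end fence (220 mm long, inner face at this x), +y square at the side fence (320 mm long, inner face at this y), z up. The plate reaches 310 mm to -x and 210 mm to -y of here; those sides are open.
- frame_corner (a point): Outer lower corner of the trailer frame's tail edge and +y rail; home means it lies on jig_corner with the axes agreeing. Frame: loose, aluminium, about 0.45 kg, upside down on the jig plate, at first 5 to 60 mm short of the fences and up to 7 degrees askew. +x points from the drawbar to the tail, +y to the rail that goes against the side fence, z up.
- frame: The frame; origin under the middle of its ladder, 90 mm to -x and 45 mm to -y of frame_corner, near its mass centre. Two rails 180 mm long, 14 wide, 16 tall, 90 over all, 62 between. Cross members 14 tall at x = 76 to 90, -36 to -24, -90 to -76 mm; between the first two the frame is open down to the jig plate (100 x 62 mm): shut fingers can push outward there. A-shaped drawbar to x = -179.
- axle_mid (a point): Point fixed in the frame, half-way between the two axle bushes on their common axis: 10 mm to +x of the frame's origin, 40 mm above its underside, same axes as the frame; the bush axis is y. Over each rail stands a hanger (44 mm long in x at its foot, top 56 mm above the jig plate) holding a brass bush: 12 mm bore, 14 mm long, both faces flared at 45 degrees to a 20 mm mouth.
- bush_near (a point): Centre of the bush on the -y rail (open side of the jig), 38 mm to -y of axle_mid; its outer mouth is 7 mm further to -y. Frame axes.
- bush_far (a point): Centre of the bush on the +y rail (side fence), 38 mm to +y of axle_mid. Frame axes. A threaded axle clears the side fence by 13 mm.
- axle_center (a point): Centre of the loose axle: plain steel rod, 10 mm diameter, 180 mm long, domed ends, both ends alike, about 65 g. x runs along it. It lies level in two V notches of a fixed wooden rest, its centre 40 mm above the mat. The notches are about 35 mm either side of its centre (uprights 10 mm thick, 45 mm tall), so some 45 mm of each end is free all round.
- axle: The same axle; its origin is its centre and its axes are those of axle_center.
- rest: Fixed wooden rest that carries the axle at the start; origin under its middle, x along the axle. Base 92 x 60 mm, 8 mm thick.
- wheel_1: Bystander: trailer wheel with rubber tyre lying flat, 64 mm diameter, 27 mm thick at the hub; origin at the centre of its underside.
- wheel_2: Bystander: second trailer wheel, the same.
- jar_mid (a point): Bystander: closed glass paint jar, 36 mm diameter, 45 mm tall; this point is its centre.
- screwdriver: Bystander: screwdriver, 170 mm long, lying on the mat near the robot.
Things that resemble listed ones, but are neither listed nor needed, are in the scene too. Of the things shaped like the axle, the bare steel one is meant.

How it is judged:
On the way, in this order (a step that is already met when the one before it is completed fails the run):
1. the frame is snug against both fences (x of frame_corner in the frame of jig_corner above -0.003 m and y of frame_corner in the frame of jig_corner above -0.003 m and angle between the x axis of frame_corner and the x axis of jig_corner, either way round below 0.025 rad and z of frame_corner in the frame of jig_corner below 0.004 m), for 0.2 s.
2. the axle is through one bush and not yet in the other (distance between axle_center and axle_mid between 0.06 and 0.12 m and angle between the x axis of axle_center and the y axis of axle_mid, either way round below 0.15 rad and x of axle_center in the frame of axle_mid between -0.015 and 0.015 m and z of axle_center in the frame of axle_mid between -0.015 and 0.015 m).
At the end, for the whole second after the job is handed in: Frame corner within 4 mm of both fences, square within 0.03 rad, flat on the plate; axle through both bushes (centre within 4 mm of their axis, parallel within 0.06 rad), centred within 15 mm, at rest, and gripped between its ends with over 2 N (x of frame_corner in the frame of jig_corner above -0.004 m and y of frame_corner in the frame of jig_corner above -0.004 m and angle between the x axis of frame_corner and the x axis of jig_corner, either way round below 0.03 rad and z of frame_corner in the frame of jig_corner below 0.004 m and y of axle_center in the frame of axle_mid between -0.015 and 0.015 m and x of axle_center in the frame of axle_mid between -0.004 and 0.004 m and z of axle_center in the frame of axle_mid between -0.004 and 0.004 m and angle between the x axis of axle_center and the y axis of axle_mid, either way round below 0.06 rad and contact force between the fingers and axle above 2 N and x of the grasp point in the frame of axle between -0.088 and 0.088 m and y of the grasp point in the frame of axle between -0.025 and 0.025 m and z of the grasp point in the frame of axle between -0.025 and 0.025 m and linear speed of axle below 0.02 m/s); the arm keeps its last pose, push and grip.
It fails at once if a wheel, the paint jar or the screwdriver is shifted by more than 30 mm (distance of any of wheel_1, wheel_2, jar_mid, screwdriver from where it was at the start of the episode above 0.03 m).
It also fails if it takes over 64 s, if anything falls off the work surface, if the arm or the gripper's body presses on something with over 40 N, if the wrist force passes 120 N, or if a joint passes its speed limit or range.

## Working session

There is one attempt and no reset: what is moved stays moved. The work goes in short steps, Python scripts to look and compute and a tool call to move; the robot and the scene stay as the last step left them, time stands still between calls to the robot, and variables do not carry over. Pictures are saved under pics/ and viewed, and the job is handed in when it is done.

Besides the shell and the picture viewer there is one more tool, called after "Emit:" as name(argument=value, ...) on one line, values as JSON. carry_out: Moves the arm, as the interface text tells. Its arguments: {"type":"object","properties":{"motion":{"type":"array","items":{"type":"object","properties":{"xyz":{"type":"array","items":{"type":"number"}},"angular":{"type":"array","items":{"type":"number"}}}}},"gripper":{"type":"number"},"squeeze":{"type":"number"}},"required":["motion"]}

```bash
mkdir -p pics
cat > h.py <<'E'
import numpy as np, cv2
from station import sensors, camera, manip
from scipy.spatial.transform import Rotation as Ro
def save(img,n): cv2.imwrite('pics/'+n+'.png',cv2.cvtColor(img,cv2.COLOR_RGB2BGR))
E
python3 - <<'E'
from h import *
import pickle
s=sensors.state(); print(s)
d={}
for n in ['top','scene','wrist']:
    c=camera(n); d[n]=c; save(c['img'],n+'0'); print(n,{k:np.round(v,4).tolist() for k,v in c.items() if k!='img'})
pickle.dump(d,open('c0.pkl','wb'))
E
```

```text
{'clock': 0.0, 'q': array([-1.24211574e+00,  2.21200959e-01,  1.52761135e+00, -3.90027110e-05,
        1.39470702e+00, -1.26096205e-01]), 'qd': array([ 0.00030551,  0.00026298, -0.00090578,  0.00023263, -0.00060589,
        0.00159197]), 'joint_torque': array([ 3.68352039e-04, -4.94609177e+01, -3.87377143e+01,  6.99603581e-02,
        5.72721020e-02, -1.67186527e-04]), 'eef_pos': array([ 0.27432258, -0.56088621,  0.22145273]), 'tcp_rot': array([-3.05885710e+00, -7.07800809e-01,  3.65803532e-04]), 'ft_force': array([-0.33932184,  0.68513748, -0.64871566]), 'torque': array([-0.0404766 ,  0.00961276,  0.0025748 ]), 'grip_width': 0.08712854888350625}
top {'camera_matrix': [[420.2074, 0.0, 287.3402], [0.0, 420.2074, 205.5008], [0.0, 0.0, 1.0]], 'R': [[-0.0159, -0.9999, 0.0026], [-0.9943, 0.0155, -0.1053], [0.1052, -0.0042, -0.9944]], 't': [-0.0228, 0.4678, 0.9452]}
scene {'camera_matrix': [[498.8498, 0.0, 274.2188], [0.0, 498.8498, 212.8747], [0.0, 0.0, 1.0]], 'R': [[-0.6181, 0.7861, 0.0055], [0.611, 0.4848, -0.6258], [-0.4946, -0.3834, -0.78]], 't': [0.3243, -0.2408, 1.4067]}
wrist {'camera_matrix': [[290.4408, 0.0, 278.1378], [0.0, 290.4408, 207.1341], [0.0, 0.0, 1.0]], 'hand_eye': [[0.0003, -0.9611, -0.2761, 0.0757], [1.0, 0.0, 0.0008, -0.0006], [-0.0008, -0.2761, 0.9611, -0.161], [0.0, 0.0, 0.0, 1.0]]}
```

View pics/top0.png

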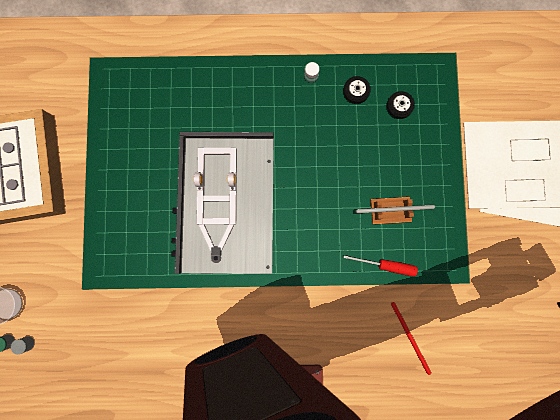

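View pics/scene0.png

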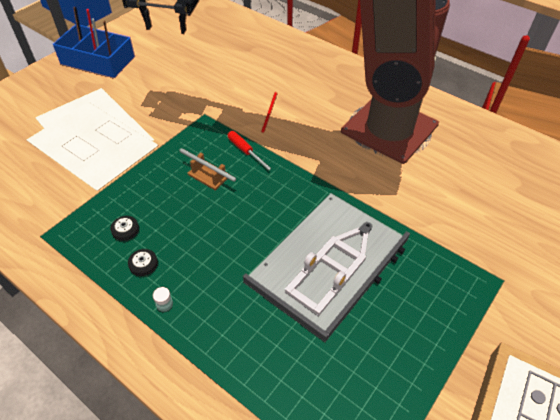

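View pics/wrist0.png

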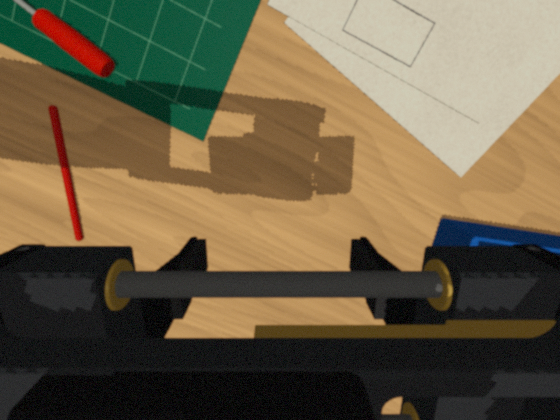

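Run:
```python
from h import *
import pickle
d=pickle.load(open('c0.pkl','rb'))
def crop(n,x0,y0,x1,y1,k,o):
    im=d[n]['img'][y0:y1,x0:x1]; im=cv2.resize(im,None,fx=k,fy=k,interpolation=cv2.INTER_CUBIC)
    for i in range(0,x1-x0,10): cv2.putText(im,str(x0+i),(i*k,8),0,.3,(255,255,0),1); im[::4,i*k]=(255,255,0)
    for i in range(0,y1-y0,10): cv2.putText(im,str(y0+i),(0,i*k+4),0,.3,(255,255,0),1); im[i*k,::4]=(255,255,0)
    save(im,o)
crop('top',170,125,290,280,5,'tj') if 0 else crop('top',170,125,285,205,6,'tj1')
crop('top',170,195,285,280,6,'tj2')
crop('top',340,185,450,235,7,'tr')
crop('scene',240,185,415,345,4,'sj')
crop('scene',170,140,270,200,7,'sr')
```

```text
(no output)
```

View pics/tj1.png

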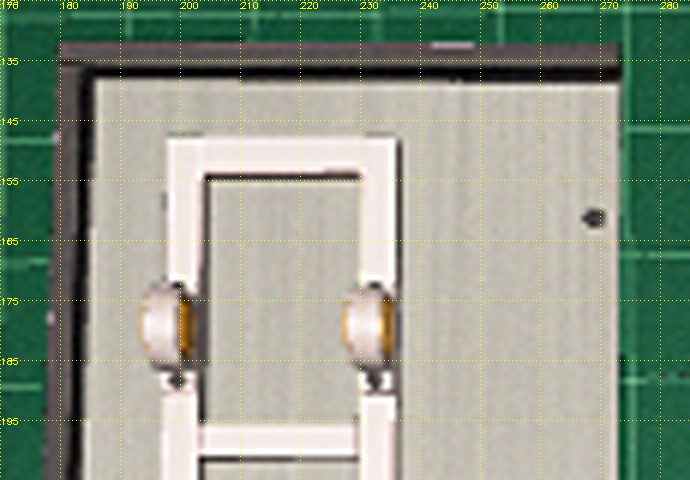

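View pics/tj2.png

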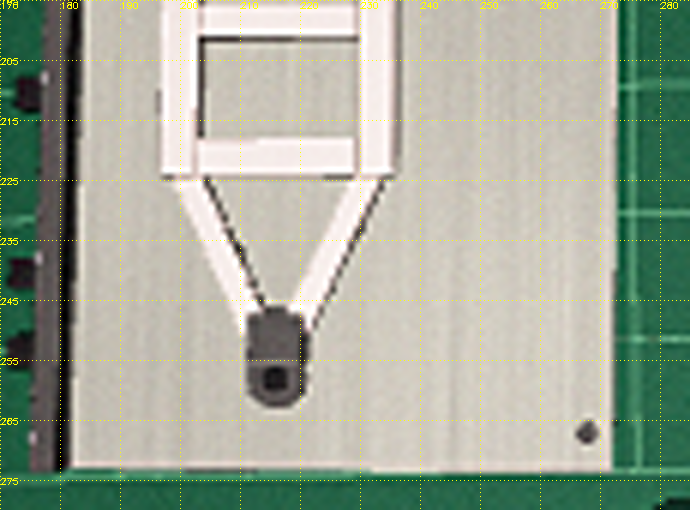

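View pics/tr.png

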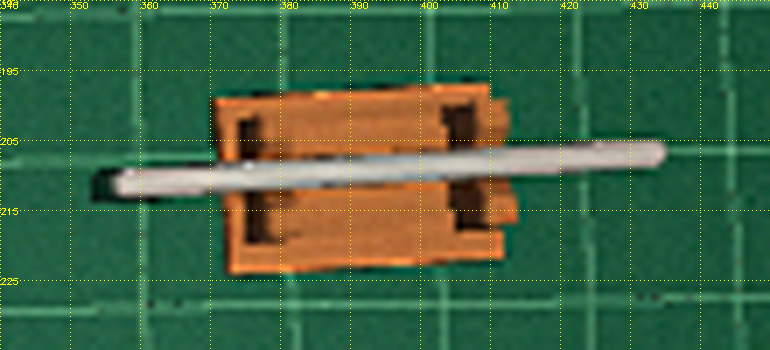

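View pics/sj.png

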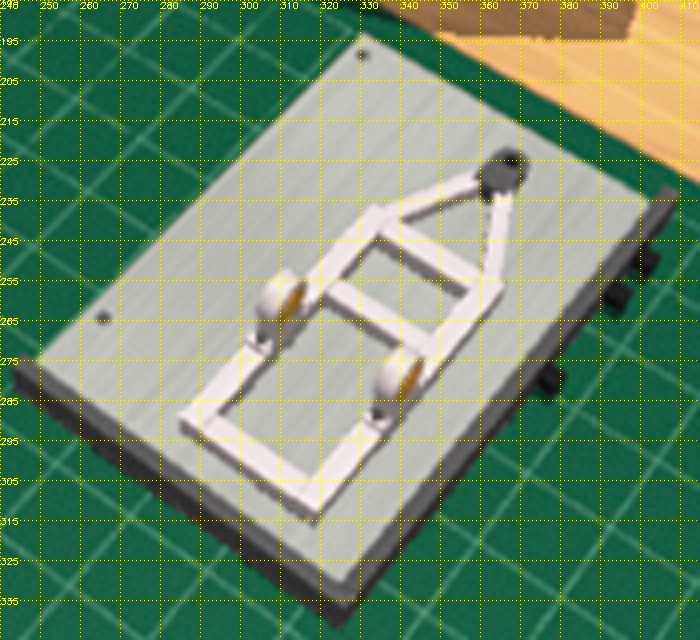

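View pics/sr.png

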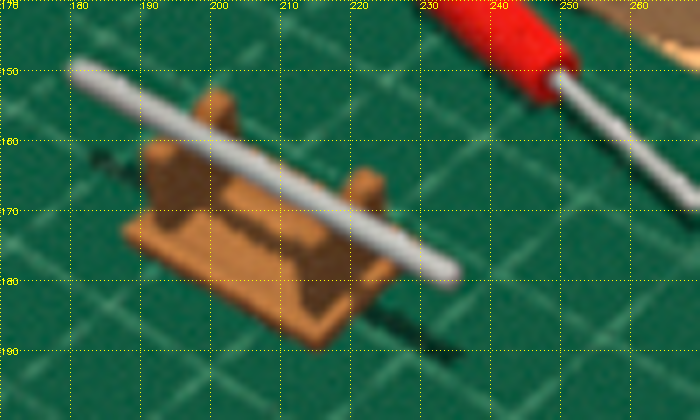

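```bash
cat >> h.py <<'E'
def ray(c,px,z):
    K,R,t=c['camera_matrix'],c['R'],c['t']; d=R.T@np.linalg.solve(K,[px[0],px[1],1.]); C=-R.T@t
    return C+d*(z-C[2])/d[2]
def proj(c,X):
    p=c['R']@np.asarray(X,float)+c['t']; p=c['camera_matrix']@p; return p[:2]/p[2]
E
python3 - <<'E'
from h import *
import pickle
d=pickle.load(open('c0.pkl','rb')); T=d['top'];S=d['scene']
print('C',-T['R'].T@T['t'])
def P(n,c,px,z): print(n,np.round(ray(c,px,z),4))
P('fencecorner bottom',T,(186,138.6),.003)
P('sidefence low',T,(182.2,273),.003)
P('endfence right',T,(273,138.7),.003)
P('plate br',T,(271.5,273.5),.003)
P('scene corner bottom',S,(325,331),.003)
P('scene plate tl',S,(331,194),.003)
P('scene plate side',S,(400,235.5),.003)
P('scene endfence far',S,(248,275),.003)
for n,p in dict(tl=(198,147.8),tr=(236.7,147.8),bl=(197,224),br=(235.7,224)).items(): P('top '+n,T,p,.019)
for n,p in dict(tailL=(319,312),tailR=(286,289.5),frontR=(334,237),frontL=(365,257)).items(): P('sc '+n,S,p,.019)
P('axle',T,(356.5,211.4),.040);P('axle',T,(433.5,206.8),.040)
P('axle s',S,(181,150),.040);P('axle s',S,(234.5,178.5),.040)
for p in [(358,91),(401,105)]: P('wheel',T,p,.027)
P('jar',T,(312,67),.045)
P('sd',T,(345,257),.01);P('sd',T,(417,270),.01)
E
```

```text
C [ 0.36530265 -0.026093    0.98925576]
fencecorner bottom [0.6348 0.2102 0.003 ]
sidefence low [0.3161 0.216  0.003 ]
endfence right [0.6314 0.0016 0.003 ]
plate br [0.3116 0.009  0.003 ]
scene corner bottom [0.6242 0.2097 0.003 ]
scene plate tl [0.3104 0.012  0.003 ]
scene plate side [0.3166 0.2107 0.003 ]
scene endfence far [0.6197 0.0013 0.003 ]
top tl [0.6079 0.178  0.019 ]
top tr [0.6065 0.0869 0.019 ]
top bl [0.4283 0.1791 0.019 ]
top br [0.4269 0.0898 0.019 ]
sc tailL [0.6042 0.1794 0.019 ]
sc tailR [0.6043 0.0943 0.019 ]
sc frontR [0.4268 0.0972 0.019 ]
sc frontL [0.4297 0.182  0.019 ]
axle [ 0.4498 -0.1868  0.04  ]
axle [ 0.4576 -0.3623  0.04  ]
axle s [ 0.4556 -0.3609  0.04  ]
axle s [ 0.4451 -0.1871  0.04  ]
wheel [ 0.7376 -0.2021  0.027 ]
wheel [ 0.7018 -0.3027  0.027 ]
jar [ 0.7904 -0.093   0.045 ]
sd [ 0.347  -0.1618  0.01  ]
sd [ 0.3146 -0.3271  0.01  ]
```

```bash
cat >> h.py <<'E'
def go(xyz,yaw=None):
    """units of the row reaching world xyz (TCP), tool down with tool x at yaw"""
    s=sensors.state(); R0=Ro.from_rotvec(s['tcp_rot']).as_matrix()
    t=R0.T@(np.array(xyz)-s['eef_pos'])/.05; 
    if yaw is None: a=np.zeros(3)
    else:
        R1=np.array([[np.cos(yaw),np.sin(yaw),0],[np.sin(yaw),-np.cos(yaw),0],[0,0,-1]])
        a=np.degrees(Ro.from_matrix(R0.T@R1).as_rotvec())/6
    print('xyz',np.round(t,3).tolist(),'ang',np.round(a,3).tolist())
def st():
    s=sensors.state(); R0=Ro.from_rotvec(s['tcp_rot']).as_matrix()
    print('t',round(s['clock'],2),'pos',np.round(s['eef_pos'],4),'yaw',round(np.arctan2(R0[1,0],R0[0,0]),4),'z',np.round(R0[:,2],3),'F',np.round(s['ft_force'],1),'M',np.round(s['torque'],2),'w',round(s['grip_width'],4))
def wcam(name=None):
    s=sensors.state(); c=camera('wrist'); H=c['hand_eye']; 
    R0=Ro.from_rotvec(s['tcp_rot']).as_matrix(); A=R0@H[:3,:3]; b=R0@H[:3,3]+s['eef_pos']
    c['R']=A.T; c['t']=-A.T@b
    if name: save(c['img'],name)
    return c
def crop(c,x0,y0,x1,y1,k,o):
    im=c['img'][y0:y1,x0:x1]; im=cv2.resize(im,None,fx=k,fy=k,interpolation=cv2.INTER_CUBIC)
    for i in range(0,x1-x0,10): cv2.putText(im,str(x0+i),(i*k,8),0,.3,(255,255,0),1); im[::4,i*k]=(255,255,0)
    for i in range(0,y1-y0,10): cv2.putText(im,str(y0+i),(0,i*k+4),0,.3,(255,255,0),1); im[i*k,::4]=(255,255,0)
    save(im,o)
E
python3 - <<'E'
from h import *
st(); go((.54,.09,.22),1.554)
import pickle
d=pickle.load(open('c0.pkl','rb')); T=d['top'];S=d['scene']
print(ray(S,(325,331),.025),ray(S,(248,275),.025), ray(T,(184,135.8),.025), ray(T,(180,132.3),.025))
E
```

```text
t 0.15 pos [ 0.2744 -0.561   0.2217] yaw 0.4548 z [-0.001  0.001 -1.   ] F [ 0.8 -0.2  0.1] M [-0.04  0.04  0.04] w 0.087
xyz [10.492, -9.364, 0.049] ang [-0.012, -0.009, -10.497]
[0.63394392 0.21414716 0.025     ] [0.62957885 0.01066761 0.025     ] [0.63562459 0.20972801 0.025     ] [0.64418572 0.2192022  0.025     ]
```

Emit:
carry_out(motion=[{"xyz": [10.5, -9.36, 0], "angular": [0, 0, -10.5]}, {"xyz": [10.5, -9.36, 0], "angular": [0, 0, -10.5]}, {"xyz": [10.5, -9.36, 0], "angular": [0, 0, -10.5]}, {"xyz": [10.5, -9.36, 0], "angular": [0, 0, -10.5]}, {"xyz": [10.5, -9.36, 0], "angular": [0, 0, -10.5]}, {"xyz": [10.5, -9.36, 0], "angular": [0, 0, -10.5]}, {"xyz": [10.5, -9.36, 0], "angular": [0, 0, -10.5]}, {"xyz": [10.5, -9.36, 0], "angular": [0, 0, -10.5]}, {"xyz": [10.5, -9.36, 0], "angular": [0, 0, -10.5]}, {"xyz": [10.5, -9.36, 0], "angular": [0, 0, -10.5]}], gripper=0)

```text
clock: 1.15
eef_pos: [0.4639, -0.0966, 0.2226]
tcp_rot: [2.239, 2.203, 0.0]
ft_force: [1.3, -1.5, 0.7]
grip_width: 0.0151
```

```bash
python3 -c "
from h import *
st(); go((.54,.09,.22),1.554)"
```

```text
t 1.15 pos [ 0.4639 -0.0966  0.2226] yaw 1.5542 z [ 0. -0. -1.] F [ 1.3 -1.5  0.7] M [-0.01 -0.1  -0.02] w 0.0151
xyz [3.757, 1.459, 0.051] ang [0.004, 0.002, 0.002]
```

Emit:
carry_out(motion=[{"xyz": [3.7, 1.4, 0], "angular": [0, 0, 0]}, {"xyz": [3.7, 1.4, 0], "angular": [0, 0, 0]}, {"xyz": [3.7, 1.4, 0], "angular": [0, 0, 0]}, {"xyz": [3.7, 1.4, 0], "angular": [0, 0, 0]}, {"xyz": [3.7, 1.4, 0], "angular": [0, 0, 0]}, {"xyz": [3.7, 1.4, 0], "angular": [0, 0, 0]}, {"xyz": [3.7, 1.4, 0], "angular": [0, 0, 0]}, {"xyz": [3.7, 1.4, 0], "angular": [0, 0, 0]}, {"xyz": [3.7, 1.4, 0], "angular": [0, 0, 0]}, {"xyz": [3.7, 1.4, 0], "angular": [0, 0, 0]}])

```text
clock: 2.15
eef_pos: [0.5367, 0.0842, 0.2227]
tcp_rot: [2.241, 2.201, 0.0]
ft_force: [-0.2, -0.8, -0.7]
grip_width: 0.0006
```

```bash
python3 -c "
from h import *
st(); c=wcam('w1')
import pickle; pickle.dump(c,open('c1.pkl','wb'))
st()"
```

```text
t 2.15 pos [0.5367 0.0842 0.2227] yaw 1.5527 z [ 0. -0. -1.] F [-0.2 -0.8 -0.7] M [-0.02 -0.06  0.04] w 0.0006
t 2.2 pos [0.5367 0.0844 0.2227] yaw 1.553 z [ 0. -0. -1.] F [ 0.4  1.1 -0.8] M [ 0.   -0.12  0.04] w 0.0007
```

View pics/w1.png

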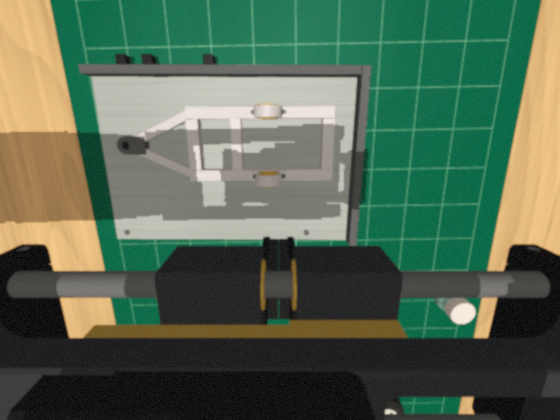

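```bash
python3 -c "
from h import *
import pickle; c=pickle.load(open('c1.pkl','rb'))
crop(c,170,60,380,190,3,'w1b') if 0 else crop(c,170,55,380,250,3,'w1b')"
```

```text
(no output)
```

View pics/w1b.png

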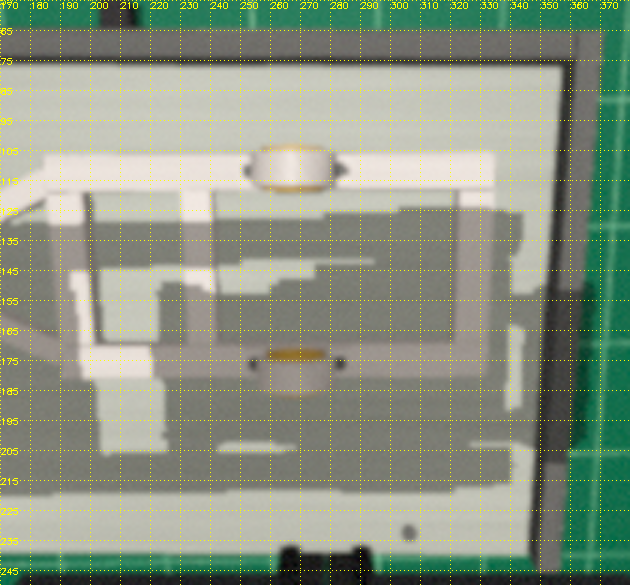

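```bash
python3 -c "
from h import *
import pickle; c=pickle.load(open('c1.pkl','rb'))
for n,p,z in [('tailL',(334.7,106),.019),('tailR',(332.3,180.7),.019),('frL',(185,107),.019),('frR',(190.7,180.7),.019),('corner',(357.7,76.7),.003),('end',(346.7,239.3),.003),('side',(171,75.5),.003),('bushtop far',(267,112.5),.059),('near',(267,180),.059)]: print(n,ray(c,p,z).round(4))
st(); go((.562,.13,.09),1.554)
"
```

```text
tailL [0.6056 0.1791 0.019 ]
tailR [0.6058 0.0891 0.019 ]
frL [0.4277 0.1812 0.019 ]
frR [0.4255 0.0924 0.019 ]
corner [0.6351 0.213  0.003 ]
end [0.6319 0.0018 0.003 ]
side [0.4099 0.2183 0.003 ]
bushtop far [0.5264 0.1718 0.059 ]
near [0.5243 0.0991 0.059 ]
t 2.2 pos [0.5367 0.0844 0.2227] yaw 1.553 z [ 0. -0. -1.] F [ 0.4  1.1 -0.8] M [ 0.   -0.12  0.04] w 0.0007
xyz [0.921, 0.489, 2.654] ang [0.003, 0.0, -0.01]
```

Emit:
carry_out(motion=[{"xyz": [0.5, 0.28, 1.3]}, {"xyz": [1.03, 0.56, 2.7]}, {"xyz": [1.03, 0.56, 2.7]}, {"xyz": [1.03, 0.56, 2.7]}, {"xyz": [1.03, 0.56, 3.1]}, {"xyz": [1.03, 0.56, 3.5]}, {"xyz": [1.03, 0.56, 3.9]}, {"xyz": [1.03, 0.56, 4.15]}, {"xyz": [1.03, 0.56, 4.2]}, {"xyz": [1.03, 0.56, 4.2]}])

```text
$.motion[0]: bad value
```

```bash
python3 -c "
from h import *
st(); go((.577,.136,.009),1.554)
c=wcam('w2');c=camera('scene'); save(cv2.resize(c['img'][180:350,230:430],None,fx=4,fy=4)[:600],'s2')"
```

```text
t 2.2 pos [0.5367 0.0844 0.2227] yaw 1.553 z [ 0. -0. -1.] F [ 0.4  1.1 -0.8] M [ 0.   -0.12  0.04] w 0.0007
xyz [1.046, 0.786, 4.274] ang [0.003, 0.0, -0.01]
```

View pics/s2.png

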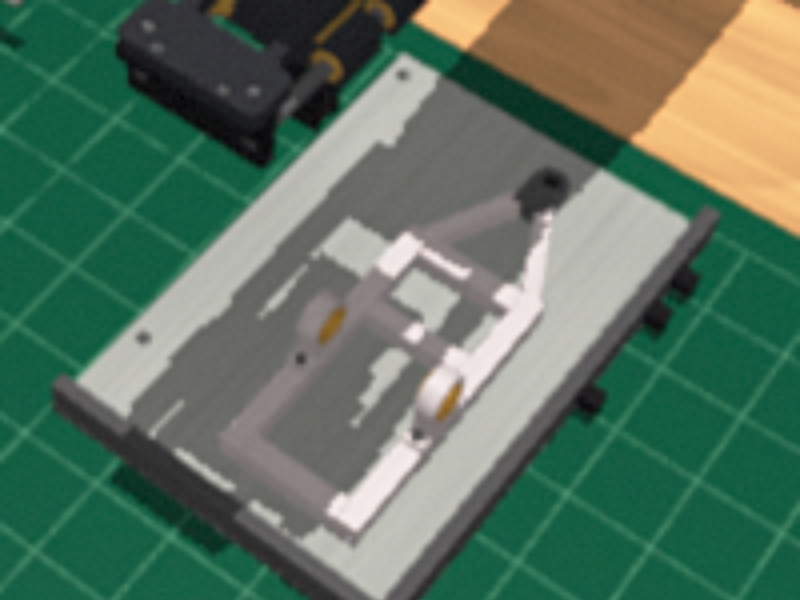

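View pics/w2.png

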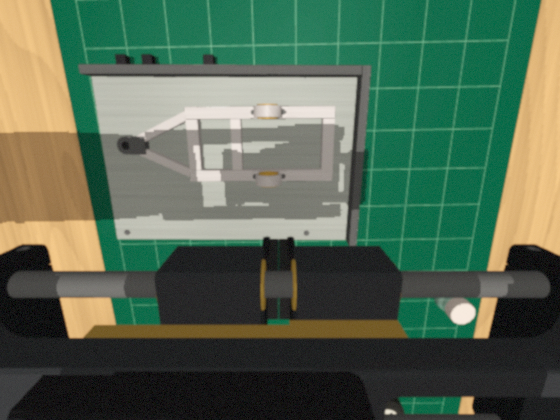

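Emit:
carry_out(motion=[{"xyz": [0.5, 0.28, 1.0], "angular": [0, 0, 0]}, {"xyz": [1.03, 0.56, 1.9], "angular": [0, 0, 0]}, {"xyz": [1.03, 0.56, 2.4], "angular": [0, 0, 0]}, {"xyz": [1.03, 0.56, 2.7], "angular": [0, 0, 0]}, {"xyz": [1.03, 0.56, 3.1], "angular": [0, 0, 0]}, {"xyz": [1.03, 0.56, 3.5], "angular": [0, 0, 0]}, {"xyz": [1.03, 0.56, 3.9], "angular": [0, 0, 0]}, {"xyz": [1.03, 0.56, 4.15], "angular": [0, 0, 0]}, {"xyz": [1.03, 0.56, 4.2], "angular": [0, 0, 0]}, {"xyz": [1.03, 0.56, 4.2], "angular": [0, 0, 0]}])

```text
clock: 3.3
eef_pos: [0.5658, 0.136, 0.013]
tcp_rot: [2.24, 2.203, 0.0]
ft_force: [0.1, 0.4, 0.7]
grip_width: 0.0004
```

```bash
python3 -c "
from h import *
st(); go((.577,.136,.009),1.554)
c=camera('scene'); save(cv2.resize(c['img'][180:330,230:430],None,fx=4,fy=4),'s3')"
```

```text
t 3.3 pos [0.5658 0.136  0.013 ] yaw 1.5541 z [ 0. -0. -1.] F [0.1 0.4 0.7] M [ 0.03 -0.1   0.02] w 0.0004
xyz [0.004, 0.223, 0.08] ang [0.002, 0.0, 0.001]
```

View pics/s3.png

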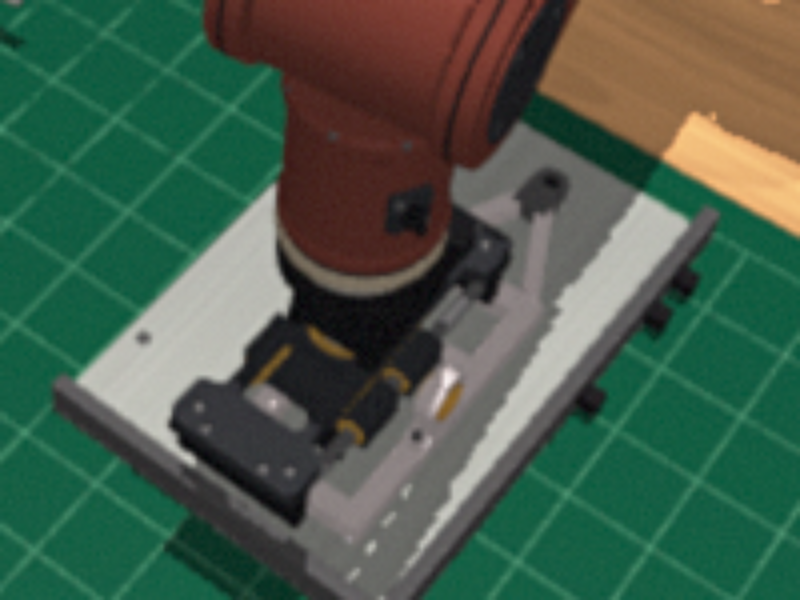

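Emit:
carry_out(motion=[{"xyz": [0, 0.1, 0.08], "angular": [0, 0, 0]}, {"xyz": [0, 0.18, 0.08], "angular": [0, 0, 0]}, {"xyz": [0, 0.25, 0.08], "angular": [0, 0, 0]}, {"xyz": [0, 0.32, 0.08], "angular": [0, 0, 0]}, {"xyz": [0, 0.39, 0.08], "angular": [0, 0, 0]}, {"xyz": [0, 0.46, 0.08], "angular": [0, 0, 0]}, {"xyz": [0, 0.53, 0.08], "angular": [0, 0, 0]}, {"xyz": [0, 0.6, 0.08], "angular": [0, 0, 0]}, {"xyz": [0, 0.66, 0.08], "angular": [0, 0, 0]}, {"xyz": [0, 0.7, 0.08], "angular": [0, 0, 0]}])

```text
clock: 4.35
eef_pos: [0.6008, 0.1356, 0.0083]
tcp_rot: [-2.24, -2.203, 0.0]
ft_force: [-2.6, 0.2, -0.8]
grip_width: 0.0006
```

```bash
python3 -c "
from h import *
st(); c=camera('top'); crop(c,170,125,285,205,6,'t4');c=wcam('w4')"
```

```text
t 4.35 pos [0.6008 0.1356 0.0083] yaw 1.5543 z [-0. -0. -1.] F [-2.6  0.2 -0.8] M [-0.06  0.38  0.02] w 0.0006
```

View pics/t4.png

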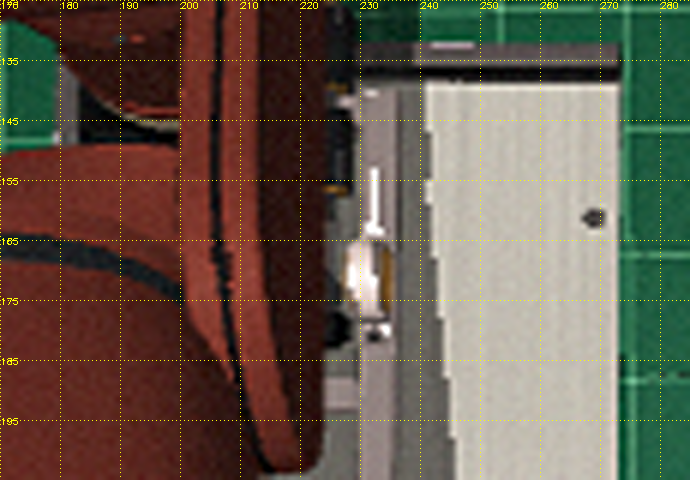

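View pics/w4.png

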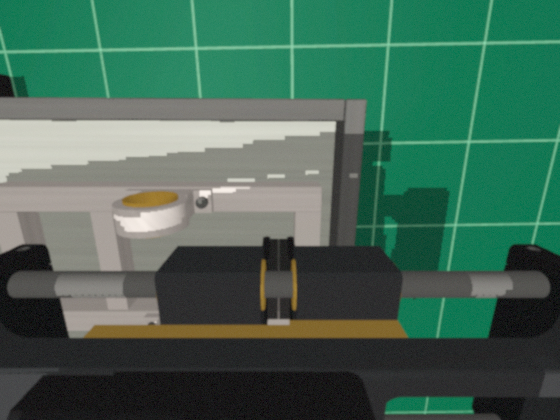

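Emit:
carry_out(motion=[{"xyz": [0, 0.02, 0], "angular": [0, 0, 0]}, {"xyz": [0, 0.04, 0], "angular": [0, 0, 0]}, {"xyz": [0, 0.05, 0], "angular": [0, 0, 0]}, {"xyz": [0, 0.06, 0], "angular": [0, 0, 0]}, {"xyz": [0, 0.07, 0], "angular": [0, 0, 0]}, {"xyz": [0, 0.08, 0], "angular": [0, 0, 0]}, {"xyz": [0, 0.09, 0], "angular": [0, 0, 0]}, {"xyz": [0, 0.1, 0], "angular": [0, 0, 0]}, {"xyz": [0, 0.1, 0], "angular": [0, 0, 0]}, {"xyz": [0, 0.1, 0], "angular": [0, 0, 0]}])

```text
clock: 5.45
eef_pos: [0.6057, 0.1356, 0.0085]
tcp_rot: [2.239, 2.203, 0.0]
ft_force: [-0.9, 0.2, -1.7]
grip_width: 0.0008
```

```bash
python3 -c "
from h import *
st(); c=wcam('w5'); crop(c,180,90,380,290,3,'w5b')"
```

```text
t 5.45 pos [0.6057 0.1356 0.0085] yaw 1.5543 z [ 0. -0. -1.] F [-0.9  0.2 -1.7] M [0.01 0.22 0.03] w 0.0008
```

View pics/w5b.png

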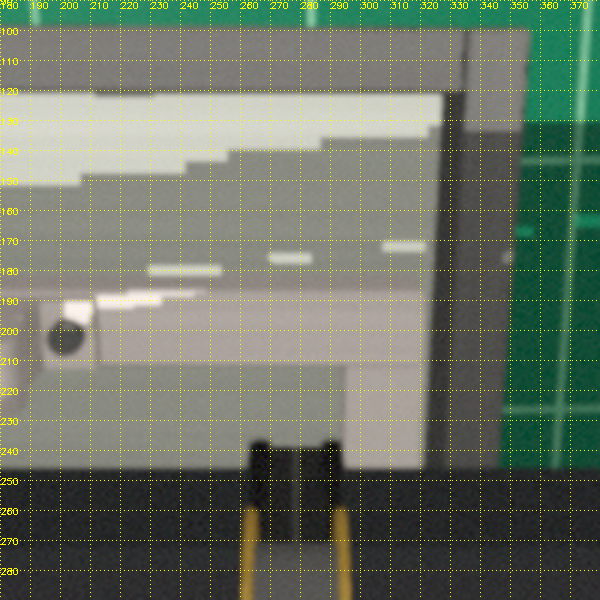

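Emit:
carry_out(motion=[{"xyz": [0, 0.01, 0], "angular": [0, 0, 0]}, {"xyz": [0, 0.02, 0], "angular": [0, 0, 0]}, {"xyz": [0, 0.03, 0], "angular": [0, 0, 0]}, {"xyz": [0, 0.04, 0], "angular": [0, 0, 0]}, {"xyz": [0, 0.05, 0], "angular": [0, 0, 0]}, {"xyz": [0, 0.06, 0], "angular": [0, 0, 0]}, {"xyz": [0, 0.07, 0], "angular": [0, 0, 0]}, {"xyz": [0, 0.07, 0], "angular": [0, 0, 0]}, {"xyz": [0, 0.07, 0], "angular": [0, 0, 0]}, {"xyz": [0, 0.07, 0], "angular": [0, 0, 0]}])

```text
clock: 6.5
eef_pos: [0.6087, 0.1355, 0.0086]
tcp_rot: [-2.239, -2.203, 0.001]
ft_force: [-5.6, -0.0, 3.1]
grip_width: 0.0004
```

Emit:
carry_out(motion=[{"xyz": [0, 0.01, 0], "angular": [0, 0, 0]}, {"xyz": [0, 0.02, 0], "angular": [0, 0, 0]}, {"xyz": [0, 0.03, 0], "angular": [0, 0, 0]}, {"xyz": [0, 0.04, 0], "angular": [0, 0, 0]}, {"xyz": [0, 0.04, 0], "angular": [0, 0, 0]}, {"xyz": [0, 0.04, 0], "angular": [0, 0, 0]}, {"xyz": [0, 0.04, 0], "angular": [0, 0, 0]}, {"xyz": [0, 0.04, 0], "angular": [0, 0, 0]}, {"xyz": [0, 0.04, 0], "angular": [0, 0, 0]}, {"xyz": [0, 0.04, 0], "angular": [0, 0, 0]}])

```text
clock: 7.5
eef_pos: [0.6087, 0.1355, 0.0085]
tcp_rot: [-2.237, -2.201, 0.006]
ft_force: [-12.5, -0.5, 8.9]
grip_width: 0.0001
```

```bash
python3 -c "
from h import *
st(); c=wcam('w5'); crop(c,180,90,380,290,3,'w5c')"
```

```text
t 7.5 pos [0.6087 0.1355 0.0085] yaw 1.5546 z [-0.005 -0.    -1.   ] F [-12.5  -0.5   8.9] M [-0.09  2.06 -0.02] w 0.0001
```

View pics/w5c.png

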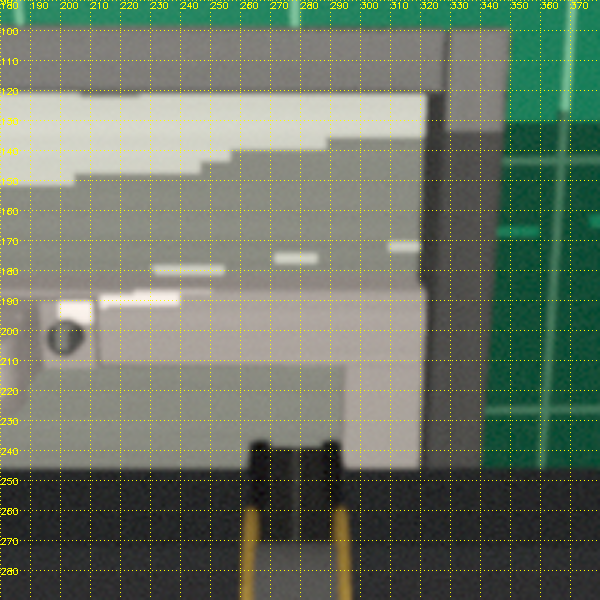

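Emit:
carry_out(motion=[{"xyz": [0, -0.4, 0], "angular": [0, 0, 0]}, {"xyz": [0, -0.8, 0], "angular": [0, 0, 0]}, {"xyz": [0, -1.2, 0], "angular": [0, 0, 0]}, {"xyz": [0.15, -1.25, 0], "angular": [0, 0, 0]}, {"xyz": [0.3, -1.25, 0], "angular": [0, 0, 0]}, {"xyz": [0.42, -1.25, 0], "angular": [0, 0, 0]}, {"xyz": [0.52, -1.25, 0], "angular": [0, 0, 0]}, {"xyz": [0.6, -1.25, 0], "angular": [0, 0, 0]}, {"xyz": [0.68, -1.25, 0], "angular": [0, 0, 0]}, {"xyz": [0.75, -1.25, 0], "angular": [0, 0, 0]}])

```text
clock: 8.55
eef_pos: [0.5498, 0.1742, 0.0087]
tcp_rot: [2.239, 2.203, 0.001]
ft_force: [0.3, -4.6, 3.6]
grip_width: 0.0005
```

```bash
python3 -c "
from h import *
st(); c=wcam('w6')"
```

```text
t 8.55 pos [0.5498 0.1742 0.0087] yaw 1.5543 z [ 0.001 -0.    -1.   ] F [ 0.3 -4.6  3.6] M [-0.77 -0.08  0.06] w 0.0005
```

View pics/w6.png

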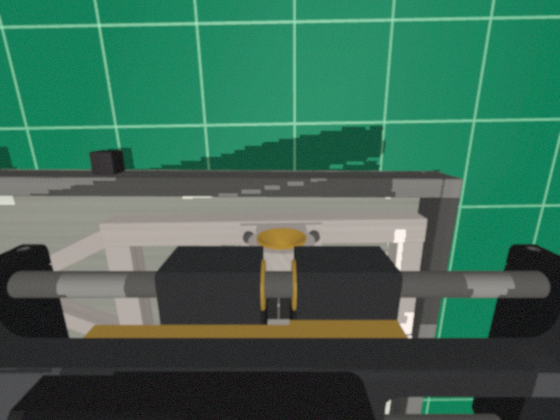

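Emit:
carry_out(motion=[{"xyz": [0.05, 0, 0], "angular": [0, 0, 0]}, {"xyz": [0.1, 0, 0], "angular": [0, 0, 0]}, {"xyz": [0.15, 0, 0], "angular": [0, 0, 0]}, {"xyz": [0.19, 0, 0], "angular": [0, 0, 0]}, {"xyz": [0.22, 0, 0], "angular": [0, 0, 0]}, {"xyz": [0.24, 0, 0], "angular": [0, 0, 0]}, {"xyz": [0.26, 0, 0], "angular": [0, 0, 0]}, {"xyz": [0.28, 0, 0], "angular": [0, 0, 0]}, {"xyz": [0.3, 0, 0], "angular": [0, 0, 0]}, {"xyz": [0.31, 0, 0], "angular": [0, 0, 0]}])

```text
clock: 9.6
eef_pos: [0.5492, 0.1889, 0.0084]
tcp_rot: [2.239, 2.203, -0.002]
ft_force: [-0.6, -7.8, 5.0]
grip_width: 0.0004
```

```bash
python3 -c "
from h import *
st(); c=wcam('w7')"
```

```text
t 9.6 pos [0.5492 0.1889 0.0084] yaw 1.5544 z [-0.001 -0.001 -1.   ] F [-0.6 -7.8  5. ] M [-1.31  0.09  0.  ] w 0.0004
```

View pics/w7.png

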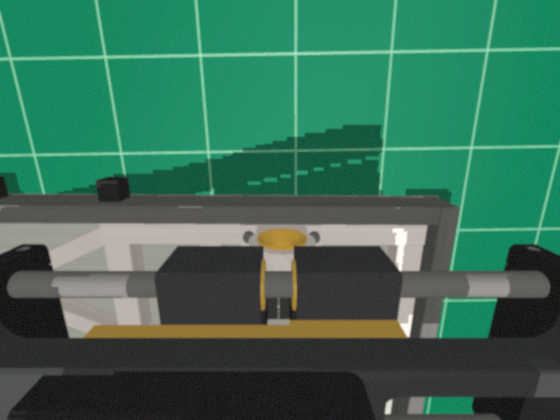

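Emit:
carry_out(motion=[{"xyz": [0.01, 0, 0], "angular": [0, 0, 0]}, {"xyz": [0.02, 0, 0], "angular": [0, 0, 0]}, {"xyz": [0.03, 0, 0], "angular": [0, 0, 0]}, {"xyz": [0.04, 0, 0], "angular": [0, 0, 0]}, {"xyz": [0.05, 0, 0], "angular": [0, 0, 0]}, {"xyz": [0.06, 0, 0], "angular": [0, 0, 0]}, {"xyz": [0.06, 0, 0], "angular": [0, 0, 0]}, {"xyz": [0.06, 0, 0], "angular": [0, 0, 0]}, {"xyz": [0.06, 0, 0], "angular": [0, 0, 0]}, {"xyz": [0.06, 0, 0], "angular": [0, 0, 0]}])

```text
clock: 10.65
eef_pos: [0.5492, 0.1891, 0.0085]
tcp_rot: [2.238, 2.201, -0.008]
ft_force: [-2.9, -18.6, 9.0]
grip_width: 0.0009
```

```bash
python3 -c "
from h import *
st(); c=wcam('w8'); crop(c,0,185,200,265,4,'w8b');crop(c,280,185,480,265,4,'w8c')"
```

```text
t 10.65 pos [0.5492 0.1891 0.0085] yaw 1.5544 z [-0.002 -0.005 -1.   ] F [ -2.9 -18.6   9. ] M [-2.97  0.25 -0.02] w 0.0009
```

View pics/w8b.png

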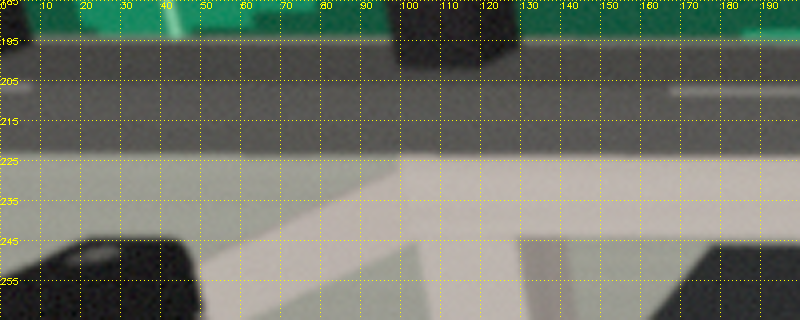

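View pics/w8c.png

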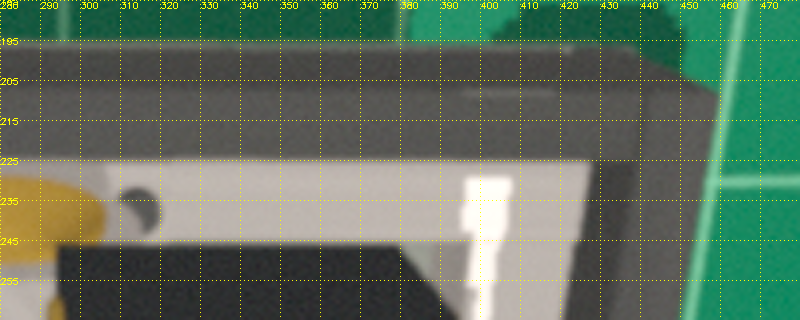

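```bash
python3 -c "
from h import *
c=wcam()
for n,p,z in [('tail',(425.5,226),.019),('tail2',(419,264),.019),('fence top in',(435,226),.025),('fence2',(430,264),.025),('sidetop',(350,224.5),.025),('sideL',(20,223),.025),('frame frontL',(99,224),.019)]: print(n,ray(c,p,z).round(4))
"
```

```text
tail [0.6301 0.2101 0.019 ]
tail2 [0.6293 0.187  0.019 ]
fence top in [0.6319 0.2122 0.025 ]
fence2 [0.6322 0.1901 0.025 ]
sidetop [0.5871 0.2138 0.025 ]
sideL [0.4136 0.2174 0.025 ]
frame frontL [0.4511 0.2141 0.019 ]
```

Emit:
carry_out(motion=[{"xyz": [-0.3, 0, 0], "angular": [0, 0, 0]}, {"xyz": [-0.55, 0.3, 0], "angular": [0, 0, 0]}, {"xyz": [-0.55, 0.7, 0], "angular": [0, 0, 0]}, {"xyz": [-0.55, 1.0, 0], "angular": [0, 0, 0]}, {"xyz": [-0.55, 1.1, 0], "angular": [0, 0, 0]}, {"xyz": [-0.55, 1.15, 0], "angular": [0, 0, 0]}, {"xyz": [-0.55, 1.18, 0], "angular": [0, 0, 0]}, {"xyz": [-0.55, 1.21, 0], "angular": [0, 0, 0]}, {"xyz": [-0.55, 1.23, 0], "angular": [0, 0, 0]}, {"xyz": [-0.55, 1.25, 0], "angular": [0, 0, 0]}])

```text
clock: 11.75
eef_pos: [0.6094, 0.164, 0.0079]
tcp_rot: [-2.237, -2.202, 0.005]
ft_force: [-10.0, -0.8, 4.3]
grip_width: 0.0005
```

Emit:
carry_out(motion=[{"xyz": [0, 0.01, 0], "angular": [0, 0, 0]}, {"xyz": [0, 0.02, 0], "angular": [0, 0, 0]}, {"xyz": [0, 0.03, 0], "angular": [0, 0, 0]}, {"xyz": [0, 0.03, 0], "angular": [0, 0, 0]}, {"xyz": [0, 0.03, 0], "angular": [0, 0, 0]}, {"xyz": [0, 0.03, 0], "angular": [0, 0, 0]}, {"xyz": [0, 0.03, 0], "angular": [0, 0, 0]}, {"xyz": [0, 0.03, 0], "angular": [0, 0, 0]}, {"xyz": [0, 0.03, 0], "angular": [0, 0, 0]}, {"xyz": [0, 0.03, 0], "angular": [0, 0, 0]}])

```text
clock: 12.75
eef_pos: [0.6094, 0.164, 0.0078]
tcp_rot: [-2.236, -2.2, 0.009]
ft_force: [-12.8, -1.2, 8.3]
grip_width: 0.0003
```

```bash
python3 -c "
from h import *
st(); c=wcam('w9'); crop(c,180,150,380,270,4,'w9b')"
```

```text
t 12.75 pos [0.6094 0.164  0.0078] yaw 1.5549 z [-0.007 -0.001 -1.   ] F [-12.8  -1.2   8.3] M [-0.22  2.   -0.06] w 0.0003
```

View pics/w9b.png

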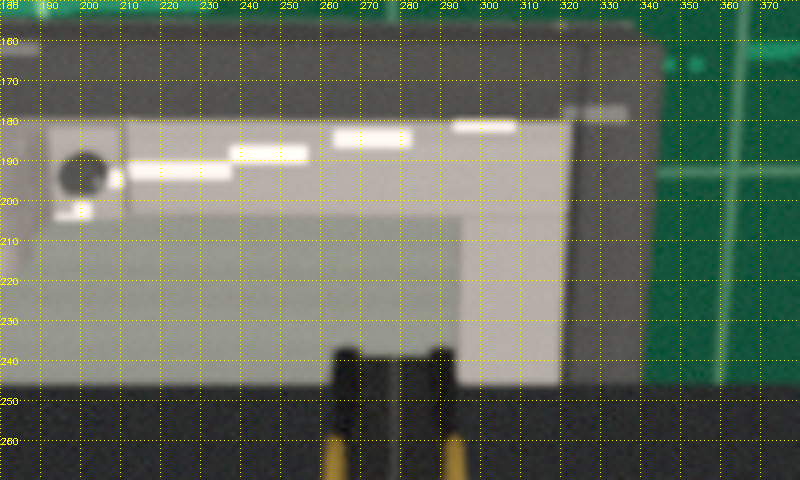

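Emit:
carry_out(motion=[{"xyz": [0, -0.15, 0], "angular": [0, 0, 0]}, {"xyz": [0, -0.4, 0], "angular": [0, 0, 0]}, {"xyz": [0, -0.4, -0.8], "angular": [0, 0, 0]}, {"xyz": [0, -0.4, -1.7], "angular": [0, 0, 0]}, {"xyz": [0, -0.4, -2.6], "angular": [0, 0, 0]}, {"xyz": [-0.7, -0.7, -3.2], "angular": [0, 0, 0]}, {"xyz": [-1.7, -1.1, -3.2], "angular": [0, 0, 0]}, {"xyz": [-2.7, -1.4, -3.2], "angular": [0, 0, 0]}, {"xyz": [-3.7, -1.7, -3.2], "angular": [0, 0, 0]}, {"xyz": [-4.7, -2.0, -3.2], "angular": [0, 0, 0]}], gripper=0.55)

```text
clock: 13.8
eef_pos: [0.5122, -0.061, 0.1693]
tcp_rot: [2.237, 2.202, 0.003]
ft_force: [1.2, 0.2, 0.7]
grip_width: 0.048
```

```bash
python3 -c "
from h import *
st(); go((.453,-.335,.17),1.62)
c=wcam('w10');c=camera('top'); crop(c,170,125,285,205,6,'t10')"
```

```text
t 13.8 pos [ 0.5122 -0.061   0.1693] yaw 1.5552 z [ 0.003 -0.001 -1.   ] F [1.2 0.2 0.7] M [ 0.02 -0.14  0.02] w 0.048
xyz [-5.497, -1.099, -0.013] ang [0.032, 0.01, -0.619]
```

View pics/t10.png

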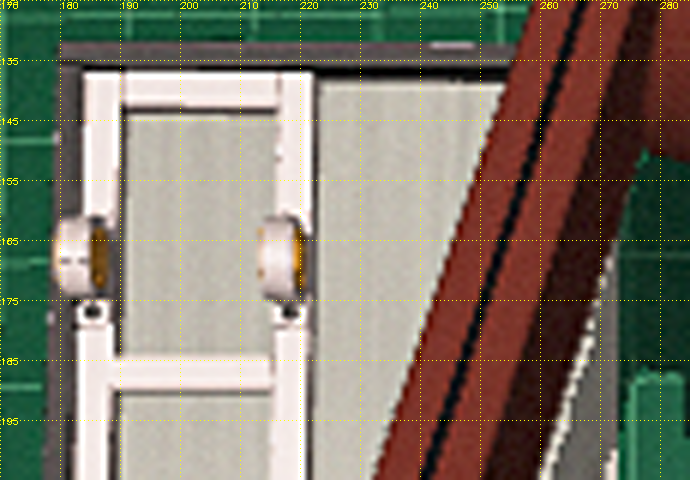

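View pics/w10.png

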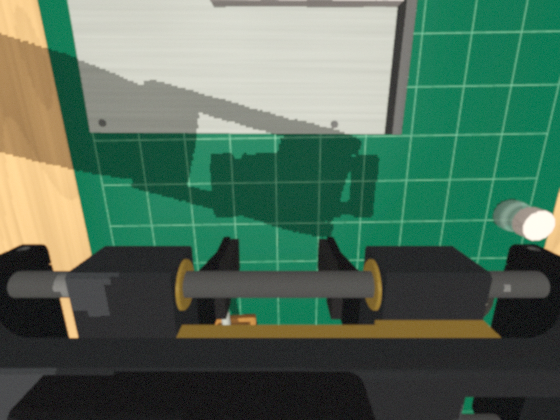

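Emit:
carry_out(motion=[{"xyz": [-0.9, -0.2, 0], "angular": [0, 0, -0.1]}, {"xyz": [-1.8, -0.4, 0], "angular": [0, 0, -0.3]}, {"xyz": [-2.7, -0.6, 0], "angular": [0, 0, -0.6]}, {"xyz": [-3.6, -0.8, 0], "angular": [0, 0, -0.6]}, {"xyz": [-4.5, -1.0, 0], "angular": [0, 0, -0.6]}, {"xyz": [-5.2, -1.1, 0], "angular": [0, 0, -0.6]}, {"xyz": [-5.5, -1.1, 0], "angular": [0, 0, -0.6]}, {"xyz": [-5.5, -1.1, 0], "angular": [0, 0, -0.6]}, {"xyz": [-5.5, -1.1, 0], "angular": [0, 0, -0.6]}, {"xyz": [-5.5, -1.1, 0], "angular": [0, 0, -0.6]}])

```text
clock: 14.9
eef_pos: [0.4535, -0.3318, 0.1684]
tcp_rot: [-2.167, -2.274, -0.001]
ft_force: [0.7, 0.3, 0.3]
grip_width: 0.048
```

```bash
python3 -c "
from h import *
st(); 
c=wcam('w11');
import pickle; pickle.dump(c,open('c11.pkl','wb'))"
```

```text
t 14.9 pos [ 0.4535 -0.3318  0.1684] yaw 1.6189 z [ 0.     0.001 -1.   ] F [0.7 0.3 0.3] M [ 0.03 -0.06  0.04] w 0.048
```

View pics/w11.png

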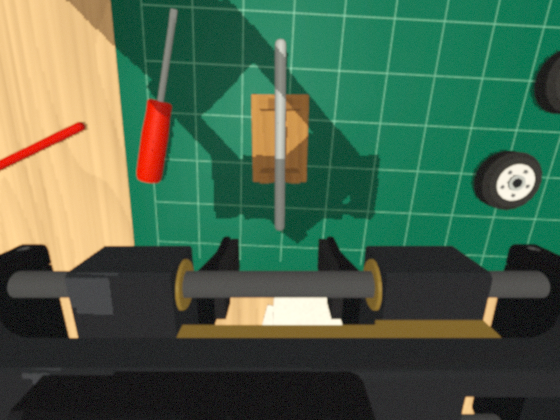

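```bash
python3 -c "
from h import *
import pickle; c=pickle.load(open('c11.pkl','rb'))
crop(c,240,30,320,240,3,'w11b')
a=ray(c,(281,40.5),.04);b=ray(c,(279.5,230.5),.04);print(a,b,np.linalg.norm(a-b),(a+b)/2,np.arctan2(*(a-b)[[1,0]]))"
```

```text
[ 0.4487558  -0.18455957  0.04      ] [ 0.45637085 -0.36452802  0.04      ] 0.18012949294733452 [ 0.45256332 -0.2745438   0.04      ] 1.6130843714208605
```

View pics/w11b.png

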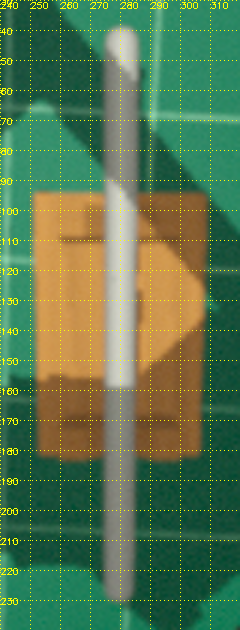

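```bash
python3 -c "
from h import *
st(); go((.4554,-.3415,.021),1.613)"
```

```text
t 14.95 pos [ 0.4534 -0.3318  0.1685] yaw 1.6192 z [ 0.  0. -1.] F [-0.   0.  -0.1] M [ 0.01 -0.06 -0.  ] w 0.0478
xyz [-0.197, 0.029, 2.949] ang [0.001, -0.004, 0.059]
```

Emit:
carry_out(motion=[{"xyz": [-0.2, 0.03, 0.5], "angular": [0, 0, 0.06]}, {"xyz": [-0.2, 0.03, 1.1], "angular": [0, 0, 0.06]}, {"xyz": [-0.2, 0.03, 1.7], "angular": [0, 0, 0.06]}, {"xyz": [-0.2, 0.03, 2.2], "angular": [0, 0, 0.06]}, {"xyz": [-0.2, 0.03, 2.6], "angular": [0, 0, 0.06]}, {"xyz": [-0.2, 0.03, 2.85], "angular": [0, 0, 0.06]}, {"xyz": [-0.2, 0.03, 2.95], "angular": [0, 0, 0.06]}, {"xyz": [-0.2, 0.03, 2.95], "angular": [0, 0, 0.06]}, {"xyz": [-0.2, 0.03, 2.95], "angular": [0, 0, 0.06]}, {"xyz": [-0.2, 0.03, 2.95], "angular": [0, 0, 0.06]}])

```text
clock: 15.95
eef_pos: [0.4556, -0.3441, 0.0224]
tcp_rot: [2.175, 2.264, -0.0]
ft_force: [0.5, -0.4, 0.1]
grip_width: 0.0481
```

```bash
python3 -c "
from h import *
st();c=wcam('w12'); c=camera('scene'); crop(c,150,120,270,200,6,'s12')"
```

```text
t 15.95 pos [ 0.4556 -0.3441  0.0224] yaw 1.611 z [ 0.002 -0.002 -1.   ] F [ 0.5 -0.4  0.1] M [ 0.02 -0.05 -0.  ] w 0.0481
```

View pics/w12.png

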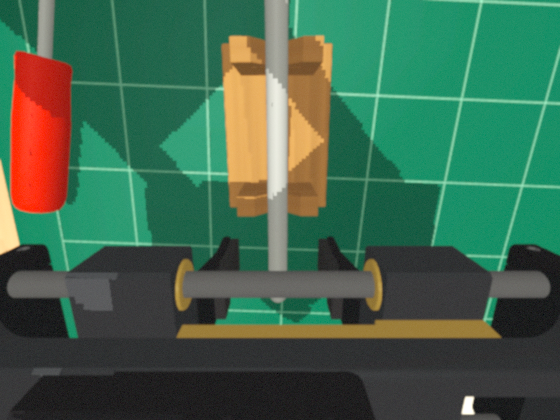

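View pics/s12.png

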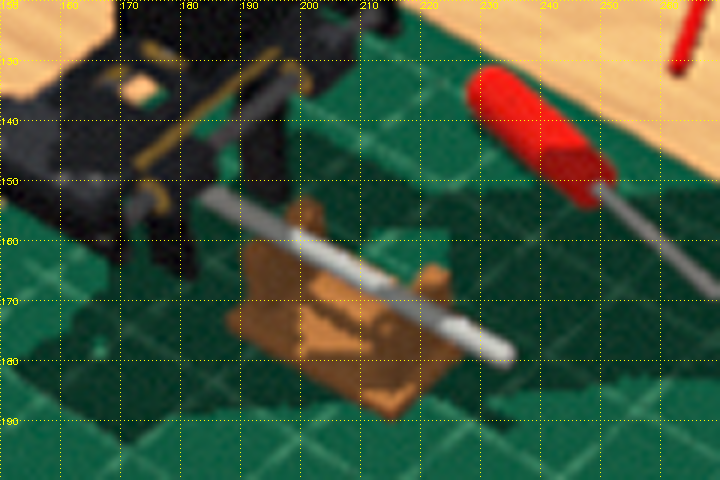

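Emit:
carry_out(motion=[{"xyz": [0.05, 0, 0.02], "angular": [0, 0, 0]}, {"xyz": [0.05, 0, 0.02], "angular": [0, 0, 0]}, {"xyz": [0.05, 0, 0.02], "angular": [0, 0, 0]}, {"xyz": [0.05, 0, 0.02], "angular": [0, 0, 0]}, {"xyz": [0.05, 0, 0.02], "angular": [0, 0, 0]}, {"xyz": [0.05, 0, 0.02], "angular": [0, 0, 0]}, {"xyz": [0.05, 0, 0.02], "angular": [0, 0, 0]}, {"xyz": [0.05, 0, 0.02], "angular": [0, 0, 0]}, {"xyz": [0.05, 0, 0.02], "angular": [0, 0, 0]}, {"xyz": [0.05, 0, 0.02], "angular": [0, 0, 0]}], gripper=0, squeeze=40)

```text
clock: 17.05
eef_pos: [0.4548, -0.341, 0.0201]
tcp_rot: [2.176, 2.265, 0.0]
ft_force: [0.5, -0.2, 0.7]
grip_width: 0.0084
```

```bash
python3 -c "
from h import *
st()"
```

```text
t 17.05 pos [ 0.4548 -0.341   0.0201] yaw 1.6109 z [ 0. -0. -1.] F [ 0.5 -0.2  0.7] M [-0.01 -0.24 -0.01] w 0.0084
```

```bash
python3 -c "
from h import *
st(); go((.550,-.06,.12),1.554)"
```

```text
t 17.05 pos [ 0.4548 -0.341   0.0201] yaw 1.6109 z [ 0. -0. -1.] F [ 0.5 -0.2  0.7] M [-0.01 -0.24 -0.01] w 0.0084
xyz [5.538, 2.128, -1.998] ang [0.002, 0.001, 0.543]
```

Emit:
carry_out(motion=[{"xyz": [0, 0, -0.1], "angular": [0, 0, 0]}, {"xyz": [0, 0, -0.3], "angular": [0, 0, 0]}, {"xyz": [0, 0, -0.6], "angular": [0, 0, 0]}, {"xyz": [0, 0, -0.9], "angular": [0, 0, 0]}, {"xyz": [0, 0, -1.2], "angular": [0, 0, 0]}, {"xyz": [0, 0, -1.5], "angular": [0, 0, 0]}, {"xyz": [0, 0, -1.8], "angular": [0, 0, 0]}, {"xyz": [0, 0, -2.0], "angular": [0, 0, 0]}, {"xyz": [0, 0, -2.0], "angular": [0, 0, 0]}, {"xyz": [0, 0, -2.0], "angular": [0, 0, 0]}])

```text
clock: 18.05
eef_pos: [0.4546, -0.3408, 0.12]
tcp_rot: [-2.176, -2.265, 0.0]
ft_force: [-0.4, 0.1, -1.0]
grip_width: 0.008
```

```bash
python3 -c "
from h import *
import pickle
st(); go((.550,-.06,.12),1.554)
c=wcam('w13');s=camera('scene'); crop(s,130,60,270,170,5,'s13'); t=camera('top'); crop(t,330,170,450,250,6,'t13'); pickle.dump((c,s,t),open('c13.pkl','wb'))"
```

```text
t 18.05 pos [ 0.4546 -0.3408  0.12  ] yaw 1.6109 z [-0.  0. -1.] F [-0.4  0.1 -1. ] M [-0.1  -0.03 -0.02] w 0.008
xyz [5.535, 2.132, -0.0] ang [-0.0, -0.0, 0.543]
```

View pics/w13.png

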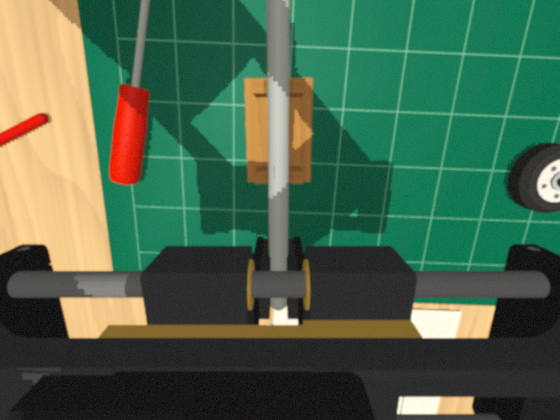

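View pics/s13.png

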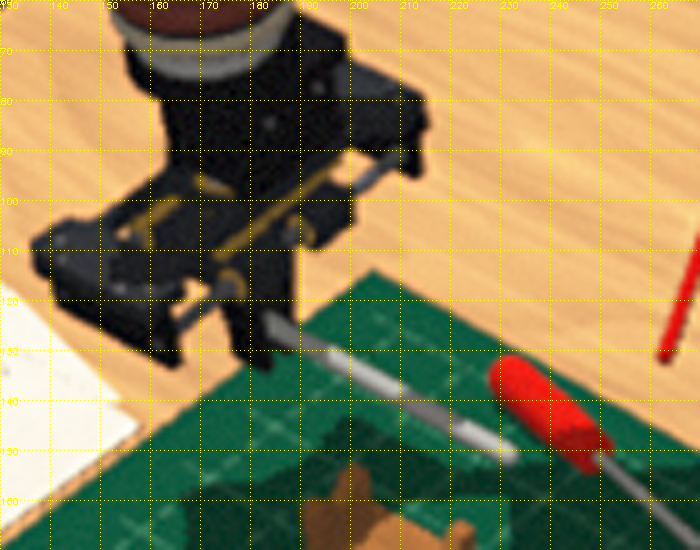

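View pics/t13.png

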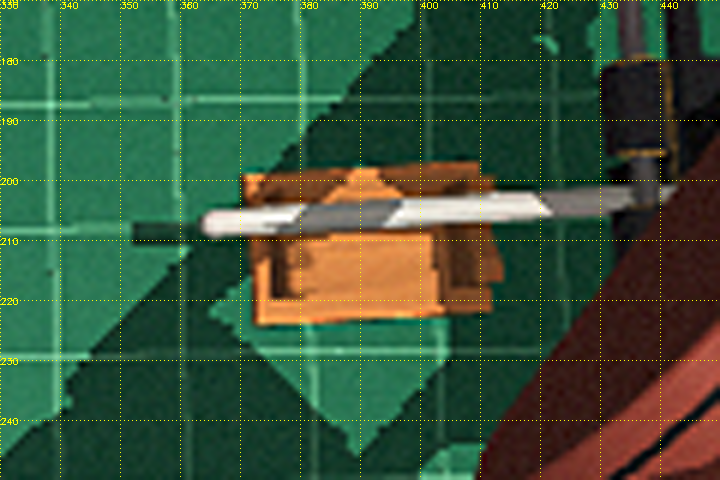

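```bash
cat >> h.py <<'E'
def tri(obs):
    from scipy.optimize import least_squares
    f=lambda X: np.concatenate([proj(c,X)-np.array(p) for c,p in obs])
    r=least_squares(f,[.5,0,.05]); return r.x.round(4), r.fun.round(2)
E
python3 -c "
from h import *
import pickle
c,s,t=pickle.load(open('c13.pkl','rb'))
print(tri([(t,(363.8,206.8)),(s,(233,151.3))]))
for z in (.13,.135,.14,.145):
  X=(.4486,-.1848,z); print(z,proj(t,X),proj(s,X))
for X in [(.4486,-.1848,.14),(.4548,-.3308,.14)]: print(proj(c,X))
"
```

```text
(array([ 0.4492, -0.1838,  0.1385]), array([-0.74,  0.51, -1.01, -0.21]))
0.13 [362.80548298 208.01808157] [232.06144668 153.40744315]
0.135 [363.24862981 207.77512648] [231.93051018 151.84897812]
0.14 [363.69693705 207.52934221] [231.79868285 150.27990985]
0.145 [364.15049535 207.28067904] [231.66595554 148.70012976]
[279.600993   -89.49578546]
[279.79143043 253.74056312]
```

```bash
python3 -c "
from h import *
go((.605,.03,.20),1.554)"
```

```text
xyz [7.283, 3.31, -1.615] ang [-0.013, -0.013, 0.543]
```

Emit:
carry_out(motion=[{"xyz": [0.5, 0.2, -0.3], "angular": [0, 0, 0.1]}, {"xyz": [1.3, 0.6, -0.6], "angular": [0, 0, 0.2]}, {"xyz": [2.2, 1.0, -0.9], "angular": [0, 0, 0.3]}, {"xyz": [3.1, 1.4, -1.2], "angular": [0, 0, 0.4]}, {"xyz": [4.0, 1.8, -1.6], "angular": [0, 0, 0.5]}, {"xyz": [4.9, 2.2, -1.6], "angular": [0, 0, 0.54]}, {"xyz": [5.7, 2.6, -1.6], "angular": [0, 0, 0.54]}, {"xyz": [6.4, 2.9, -1.6], "angular": [0, 0, 0.54]}, {"xyz": [7.0, 3.2, -1.6], "angular": [0, 0, 0.54]}, {"xyz": [7.3, 3.3, -1.6], "angular": [0, 0, 0.54]}])

```text
clock: 19.2
eef_pos: [0.6052, 0.0332, 0.199]
tcp_rot: [-2.236, -2.205, 0.001]
ft_force: [-0.1, -0.9, 0.2]
grip_width: 0.0078
```

Emit:
carry_out(motion=[{"xyz": [0, 0, 0], "angular": [0, 0, 0]}, {"xyz": [0, 0, 0], "angular": [0, 0, 0]}, {"xyz": [0, 0, 0], "angular": [0, 0, 0]}, {"xyz": [0, 0, 0], "angular": [0, 0, 0]}, {"xyz": [0, 0, 0], "angular": [0, 0, 0]}, {"xyz": [0, 0, 0], "angular": [0, 0, 0]}, {"xyz": [0, 0, 0], "angular": [0, 0, 0]}, {"xyz": [0, 0, 0], "angular": [0, 0, 0]}, {"xyz": [0, 0, 0], "angular": [0, 0, 0]}, {"xyz": [0, 0, 0], "angular": [0, 0, 0]}])

```text
clock: 20.2
eef_pos: [0.6049, 0.0305, 0.2001]
tcp_rot: [-2.24, -2.203, -0.0]
ft_force: [-0.7, 0.3, -0.6]
grip_width: 0.008
```

```bash
python3 -c "
from h import *
import pickle
st()
c=wcam('w14');t=camera('top');s=camera('scene'); pickle.dump((c,s,t),open('c14.pkl','wb'));crop(c,100,20,340,150,3,'w14b');crop(t,170,125,285,205,6,'t14');crop(s,220,180,410,340,4,'s14')"
```

```text
t 20.2 pos [0.6049 0.0305 0.2001] yaw 1.5544 z [ 0.  0. -1.] F [-0.7  0.3 -0.6] M [-0.09 -0.11 -0.01] w 0.008
```

View pics/w14.png

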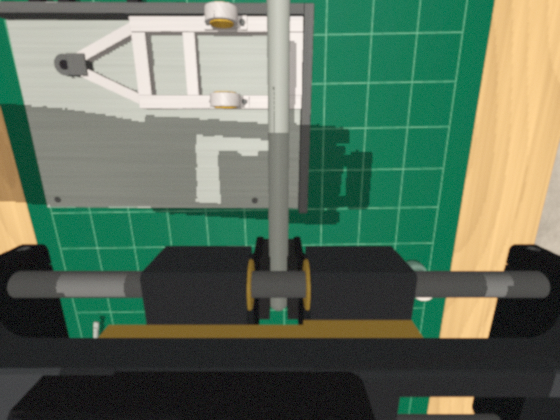

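View pics/s14.png

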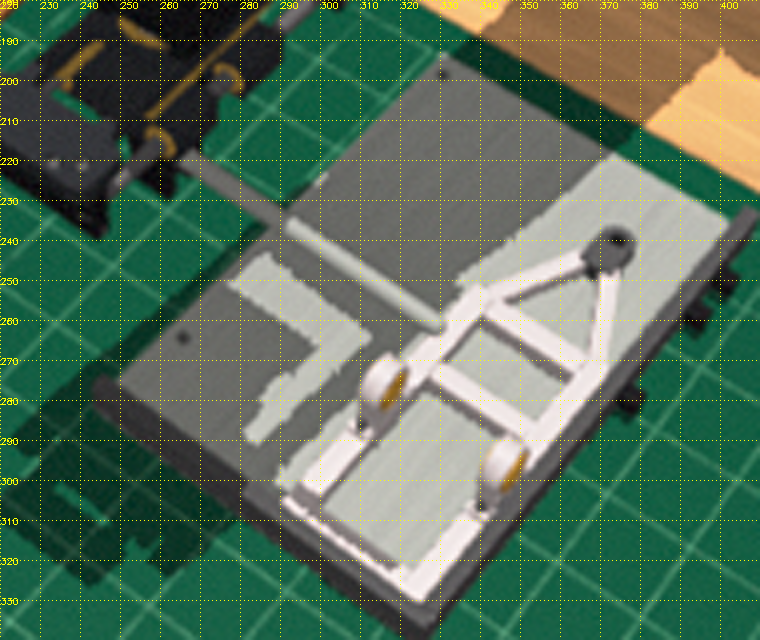

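View pics/t14.png

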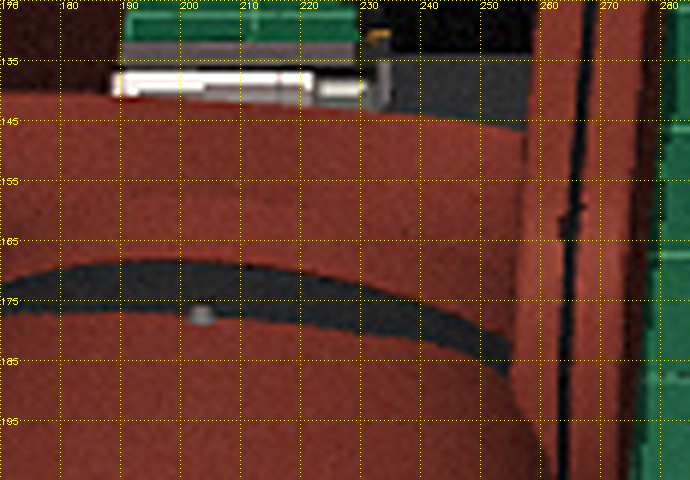

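View pics/w14b.png

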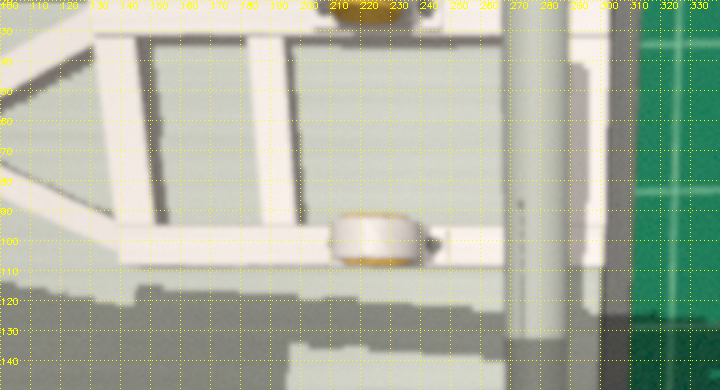

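```bash
cat > fit.py <<'E'
from h import *
import pickle
c,s,t=pickle.load(open('c14.pkl','rb'))
from scipy.optimize import least_squares
def W(p,X):
    R=np.array([[np.cos(p[2]),-np.sin(p[2])],[np.sin(p[2]),np.cos(p[2])]]); X=np.atleast_2d(X)
    return np.c_[X[:,:2]@R.T+p[:2],X[:,2]]
def model(p):
    P=lambda X: proj(c,W(p,X)[0])
    a=np.linspace(0,2*np.pi,200); 
    pts=np.concatenate([np.c_[-.08+.016*np.cos(a),np.full(200,y),.043+.016*np.sin(a)] for y in (-.076,-.09)])
    uv=np.array([proj(c,x) for x in W(p,pts)])
    return np.r_[P([0,-.09,.019]),P([-.18,-.09,.019]),uv[:,0].min(),uv[:,0].max()]
obs=np.array([302,108.3,139.7,108.3,210.3,240.7])
p=[.6345,.212,-.017]
print(model(p).round(1)-obs)
r=least_squares(lambda p:model(p)-obs,p); print(r.x,r.fun.round(2)); print('axle_mid',W(r.x,[-.08,-.045,.043]))
d=r.x
# scene check
for X in ([0,-.0,.019],[0,-.09,.019],[-.18,0,.019]): print(proj(s,W(r.x,X)[0]),proj(s,W(p,X)[0]))
E
python3 fit.py
```

```text
[ 0.   0.5  1.1  0.3 -0.2  1.6]
[ 0.63389088  0.21244896 -0.01707805] [-0.51  0.07  0.44 -0.11 -0.88  0.97]
axle_mid [[0.55313407 0.1688217  0.043     ]]
[324.05886096 331.81583931] [323.70025825 331.90858527]
[288.62553625 306.21188604] [288.27265493 306.30061588]
[372.29234447 272.29507592] [371.9630202  272.36972175]
```

Run:
```python
from h import *
import pickle
c,s,t=pickle.load(open('c14.pkl','rb'))
H=np.linalg.inv(c['hand_eye']);K=c['camera_matrix']
for x in (-.02,.02,.04,.06,.08):
    p=K@(H@[x,0,-.0199,1])[:3]; print(x,(p[:2]/p[2]).round(1))
g=cv2.cvtColor(c['img'],cv2.COLOR_RGB2HSV)
img=c['img'].astype(int)
for v in (140,160,180,200,220,235):
    sat=img[v,250:310].max(1)-img[v,250:310].min(1); idx=np.where(sat<25)[0]+250; print(v,idx.min(),idx.max(),idx.mean())
crop(c,240,130,320,320,3,'w14c')
```

```text
-0.02 [278.6 302.8]
0.02 [278.7 236. ]
0.04 [278.7 198.8]
0.06 [278.8 158.6]
0.08 [278.8 115.1]
140 250 309 279.5
160 250 308 279.0
180 250 307 278.5
200 250 307 278.5
220 269 288 278.5
235 269 287 278.0
```

View pics/w14c.png

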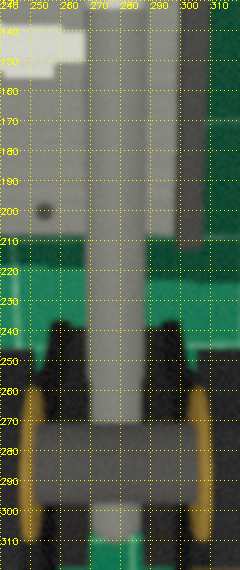

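```bash
python3 -c "
from h import *
go((.5497,-.0427,.0231),1.5537)"
```

```text
xyz [-1.481, -1.08, 3.538] ang [-0.0, 0.0, 0.007]
```

Emit:
carry_out(motion=[{"xyz": [-0.5, -0.4, 0], "angular": [0, 0, 0]}, {"xyz": [-1.2, -0.9, 0.3], "angular": [0, 0, 0]}, {"xyz": [-1.48, -1.08, 0.8], "angular": [0, 0, 0]}, {"xyz": [-1.48, -1.08, 1.4], "angular": [0, 0, 0]}, {"xyz": [-1.48, -1.08, 2.0], "angular": [0, 0, 0]}, {"xyz": [-1.48, -1.08, 2.6], "angular": [0, 0, 0]}, {"xyz": [-1.48, -1.08, 3.1], "angular": [0, 0, 0]}, {"xyz": [-1.48, -1.08, 3.4], "angular": [0, 0, 0]}, {"xyz": [-1.48, -1.08, 3.54], "angular": [0, 0, 0]}, {"xyz": [-1.48, -1.08, 3.54], "angular": [0, 0, 0]}])

```text
clock: 21.35
eef_pos: [0.5495, -0.0426, 0.0226]
tcp_rot: [-2.239, -2.203, 0.001]
ft_force: [-0.2, -0.8, -1.0]
grip_width: 0.0081
```

```bash
python3 -c "
from h import *
import pickle
st(); go((.5497,-.0427,.0231),1.5537)
t=camera('top');s=camera('scene'); pickle.dump((s,t),open('c15.pkl','wb'));crop(t,170,150,285,220,6,'t15');crop(s,250,210,370,310,6,'s15')"
```

```text
t 21.35 pos [ 0.5495 -0.0426  0.0226] yaw 1.5545 z [-0.001  0.    -1.   ] F [-0.2 -0.8 -1. ] M [-0.07 -0.1   0.04] w 0.0081
xyz [-0.002, 0.005, -0.01] ang [-0.01, -0.002, 0.007]
```

View pics/t15.png

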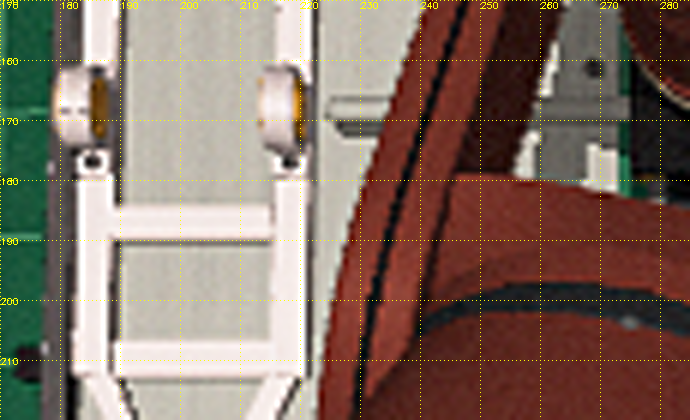

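View pics/s15.png

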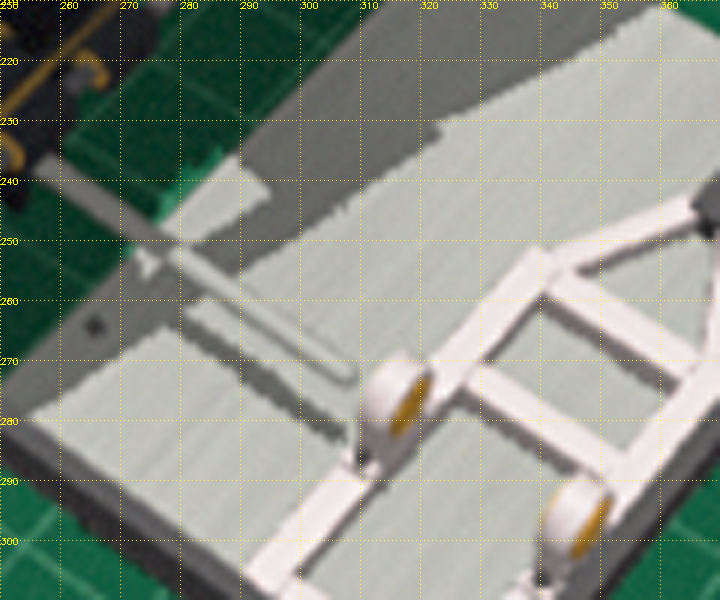

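Run:
```python
from h import *
import pickle
s,t=pickle.load(open('c15.pkl','rb'))
m=np.array([.5533,.1688,.043]); e=np.array([.017,1,0])
for n,c in (('scene',s),('top',t)):
    print(n,'tip',proj(c,m-e*.055),'rootx',proj(c,m-e*.19),'inner near',proj(c,m-e*.031),'outer near',proj(c,m-e*.045),'inner far',proj(c,m+e*.031), 'outer far',proj(c,m+e*.045))
```

```text
scene tip [308.4915297  271.91821896] rootx [259.76639473 239.03510518] inner near [317.6692414  278.11197784] outer near [312.29564412 274.48550024] inner far [342.1595644  294.63975305] outer far [347.85153791 298.4810931 ]
top tip [223.7532275  168.64643735] rootx [282.84946135 168.74039074] inner near [213.24297845 168.62972776] outer near [219.37411312 168.63947527] inner far [186.08555728 168.58655189] outer far [179.95204985 168.57680061]
```

Emit:
carry_out(motion=[{"xyz": [0.09, 0, 0], "angular": [0, 0, 0]}, {"xyz": [0.18, 0, 0], "angular": [0, 0, 0]}, {"xyz": [0.26, 0, 0], "angular": [0, 0, 0]}, {"xyz": [0.34, 0, 0], "angular": [0, 0, 0]}, {"xyz": [0.42, 0, 0], "angular": [0, 0, 0]}, {"xyz": [0.5, 0, 0], "angular": [0, 0, 0]}, {"xyz": [0.58, 0, 0], "angular": [0, 0, 0]}, {"xyz": [0.66, 0, 0], "angular": [0, 0, 0]}, {"xyz": [0.72, 0, 0], "angular": [0, 0, 0]}, {"xyz": [0.78, 0, 0], "angular": [0, 0, 0]}])

```text
clock: 22.45
eef_pos: [0.5504, -0.0034, 0.023]
tcp_rot: [2.24, 2.203, -0.0]
ft_force: [-0.7, -0.8, 0.1]
grip_width: 0.008
```

```bash
python3 -c "
from h import *
import pickle
st()
t=camera('top');s=camera('scene'); pickle.dump((s,t),open('c16.pkl','wb'));crop(t,170,150,285,220,6,'t16');crop(s,250,210,370,310,6,'s16')"
```

```text
t 22.45 pos [ 0.5504 -0.0034  0.023 ] yaw 1.5544 z [-0. -0. -1.] F [-0.7 -0.8  0.1] M [ 0.01 -0.04 -0.03] w 0.008
```

View pics/t16.png

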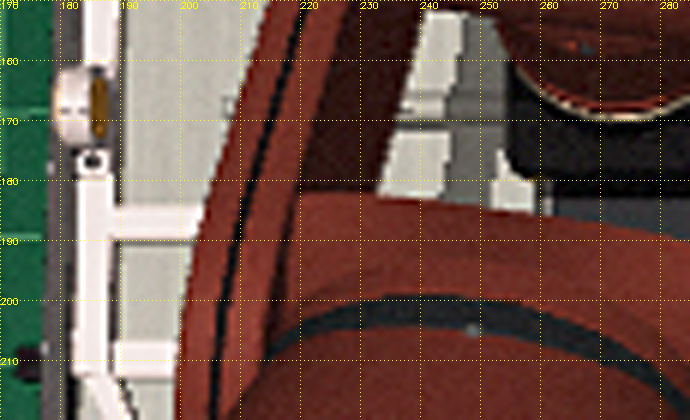

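View pics/s16.png

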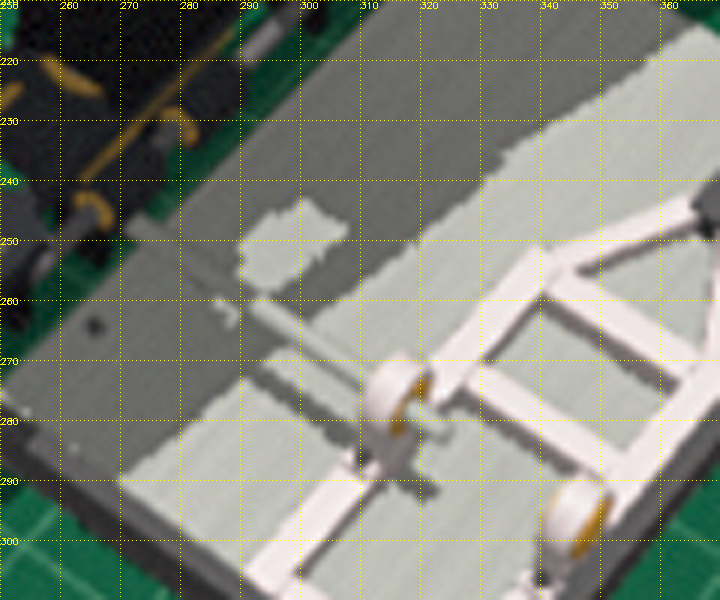

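Emit:
carry_out(motion=[{"xyz": [0.09, 0, 0], "angular": [0, 0, 0]}, {"xyz": [0.18, 0, 0], "angular": [0, 0, 0]}, {"xyz": [0.28, 0, 0], "angular": [0, 0, 0]}, {"xyz": [0.38, 0, 0], "angular": [0, 0, 0]}, {"xyz": [0.48, 0, 0], "angular": [0, 0, 0]}, {"xyz": [0.58, 0, 0], "angular": [0, 0, 0]}, {"xyz": [0.68, 0, 0], "angular": [0, 0, 0]}, {"xyz": [0.78, 0, 0], "angular": [0, 0, 0]}, {"xyz": [0.86, 0, 0], "angular": [0, 0, 0]}, {"xyz": [0.92, 0, 0], "angular": [0, 0, 0]}])

```text
clock: 23.55
eef_pos: [0.5511, 0.0427, 0.0231]
tcp_rot: [2.239, 2.203, -0.0]
ft_force: [-0.0, -1.3, 0.4]
grip_width: 0.0084
```

```bash
python3 -c "
from h import *
st()
s=camera('scene'); crop(s,250,210,370,310,6,'s17')"
```

```text
t 23.55 pos [0.5511 0.0427 0.0231] yaw 1.5545 z [ 0. -0. -1.] F [-0.  -1.3  0.4] M [-0.07 -0.05  0.02] w 0.0084
```

View pics/s17.png

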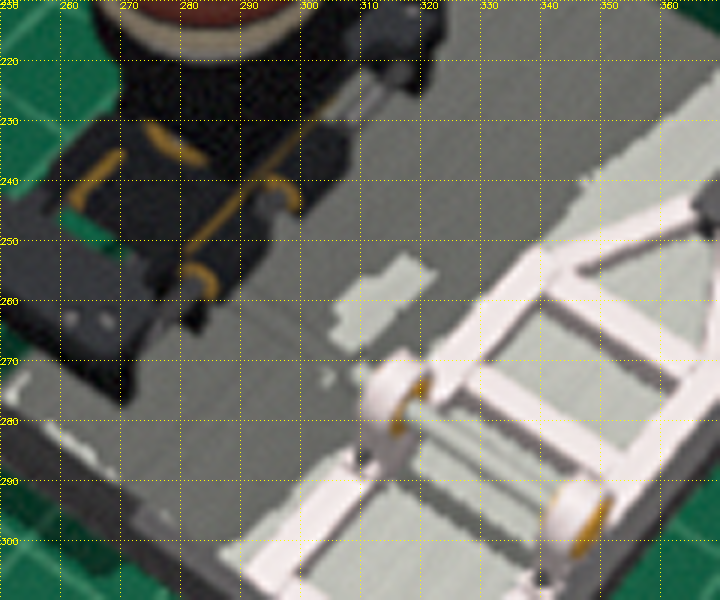

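Emit:
carry_out(motion=[{"xyz": [0.07, 0, 0], "angular": [0, 0, 0]}, {"xyz": [0.14, 0, 0], "angular": [0, 0, 0]}, {"xyz": [0.21, 0, 0], "angular": [0, 0, 0]}, {"xyz": [0.28, 0, 0], "angular": [0, 0, 0]}, {"xyz": [0.35, 0, 0], "angular": [0, 0, 0]}, {"xyz": [0.42, 0, 0], "angular": [0, 0, 0]}, {"xyz": [0.48, 0, 0], "angular": [0, 0, 0]}, {"xyz": [0.54, 0, 0], "angular": [0, 0, 0]}, {"xyz": [0.59, 0, 0], "angular": [0, 0, 0]}, {"xyz": [0.62, 0, 0], "angular": [0, 0, 0]}])

```text
clock: 24.6
eef_pos: [0.5516, 0.0736, 0.023]
tcp_rot: [-2.239, -2.203, -0.0]
ft_force: [-0.3, -0.5, 0.3]
grip_width: 0.0083
```

```bash
python3 -c "
from h import *
st();go((.5520,.1023,.0231))
c=wcam('w18');s=camera('scene'); crop(s,250,210,370,310,6,'s18')"
```

```text
t 24.6 pos [0.5516 0.0736 0.023 ] yaw 1.5545 z [ 0.  0. -1.] F [-0.3 -0.5  0.3] M [-0.11 -0.09  0.01] w 0.0083
xyz [0.575, -0.002, -0.001] ang [0.0, 0.0, 0.0]
```

View pics/s18.png

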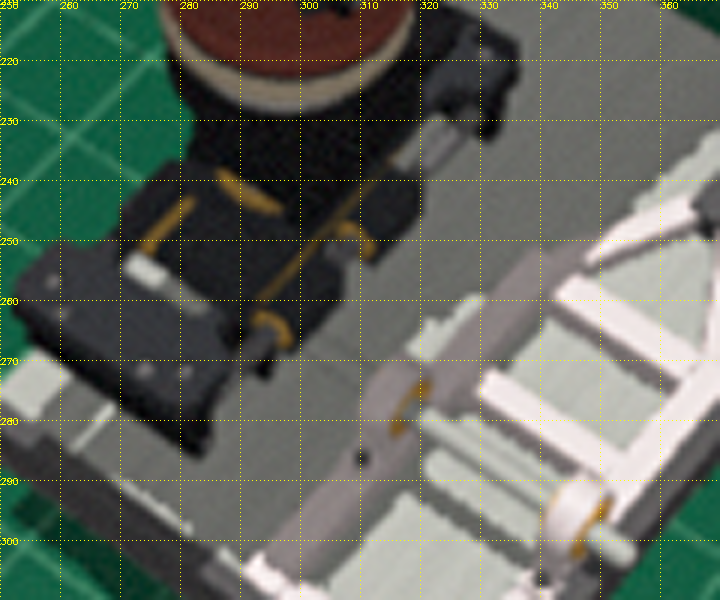

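View pics/w18.png

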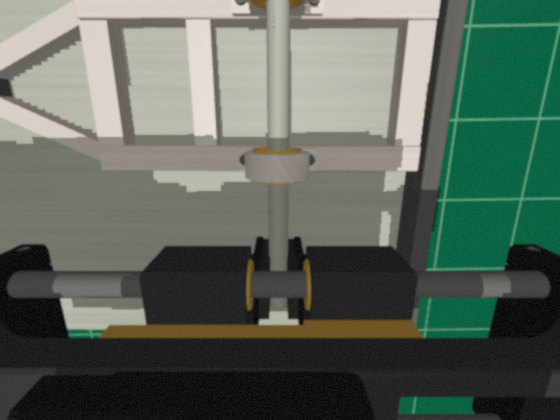

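Through both bushes; bring it to the centred position.

Emit:
carry_out(motion=[{"xyz": [0.08, 0, 0], "angular": [0, 0, 0]}, {"xyz": [0.16, 0, 0], "angular": [0, 0, 0]}, {"xyz": [0.24, 0, 0], "angular": [0, 0, 0]}, {"xyz": [0.32, 0, 0], "angular": [0, 0, 0]}, {"xyz": [0.4, 0, 0], "angular": [0, 0, 0]}, {"xyz": [0.48, 0, 0], "angular": [0, 0, 0]}, {"xyz": [0.54, 0, 0], "angular": [0, 0, 0]}, {"xyz": [0.57, 0, 0], "angular": [0, 0, 0]}, {"xyz": [0.57, 0, 0], "angular": [0, 0, 0]}, {"xyz": [0.57, 0, 0], "angular": [0, 0, 0]}])

```text
clock: 25.7
eef_pos: [0.5521, 0.102, 0.023]
tcp_rot: [-2.239, -2.203, -0.0]
ft_force: [0.0, 0.1, 1.4]
grip_width: 0.0082
```

```bash
python3 -c "
from h import *
import pickle
st()
c=wcam('w19');t=camera('top');s=camera('scene'); save(s['img'],'s19a');pickle.dump((c,s,t),open('c19.pkl','wb'));crop(s,250,210,380,340,4,'s19');crop(t,150,120,290,220,5,'t19')"
```

```text
t 25.7 pos [0.5521 0.102  0.023 ] yaw 1.5544 z [-0.  0. -1.] F [0.  0.1 1.4] M [ 0.12 -0.03  0.01] w 0.0082
```

View pics/s19.png

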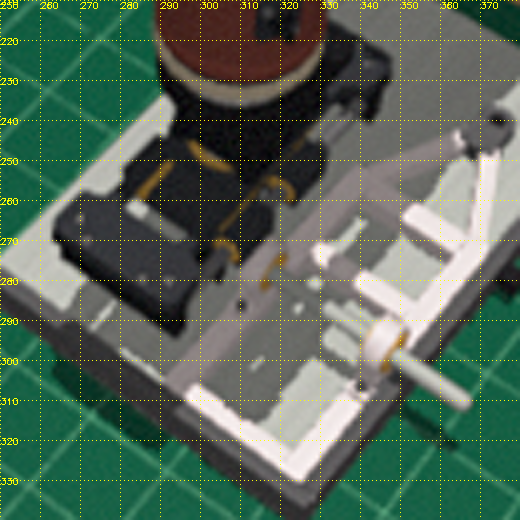

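View pics/w19.png

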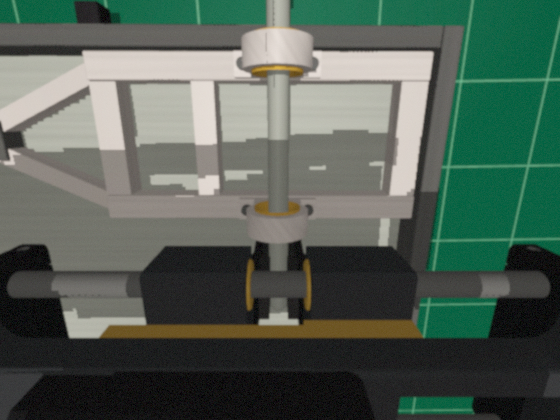

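View pics/t19.png

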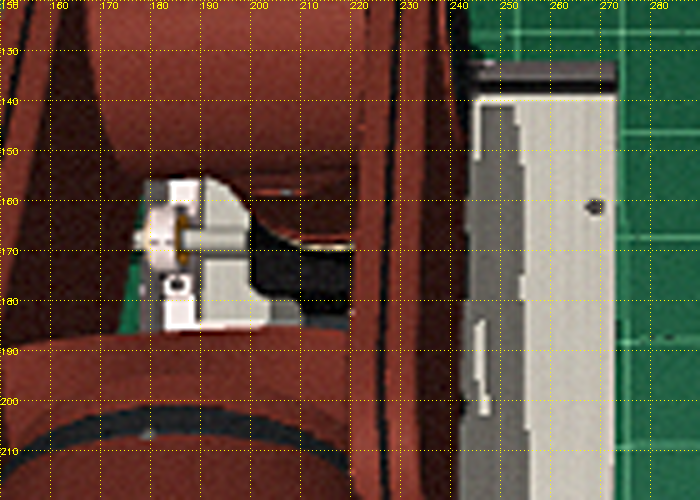

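Run:
```python
from h import *
import pickle
c,s,t=pickle.load(open('c19.pkl','rb'))
m=np.array([.5533,.1688,.043]); e=np.array([.017,1,0])
print('tip pred',proj(s,m+e*.09), proj(s,m+e*.08))
crop(c,360,20,480,160,5,'w19b')
```

```text
tip pred [366.57032032 311.11383085] [362.35374066 308.26818929]
```

View pics/w19b.png

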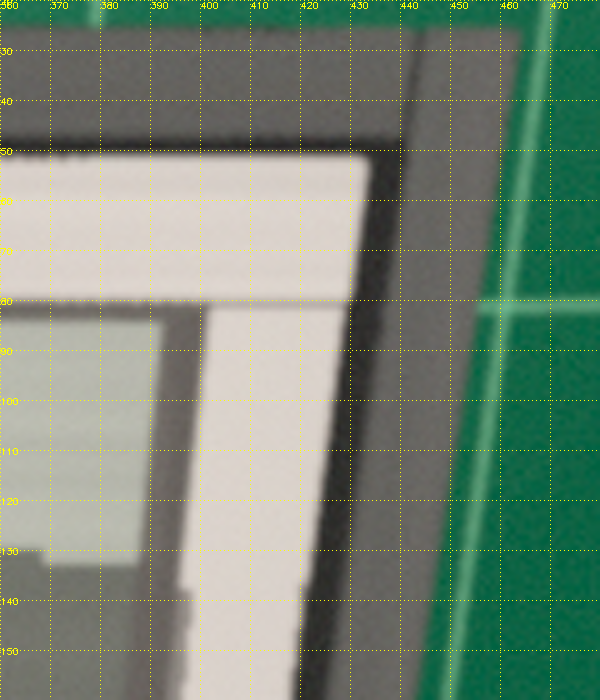

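Run:
```python
from h import *
import pickle
c,s,t=pickle.load(open('c19.pkl','rb'))
for n,p,z in [('tail',(433,55),.019),('tail',(418.8,155),.019),('fence',(440.3,55),.025),('fence',(426.3,155),.025),('rail',(400,50.7),.019),('side',(400,47.7),.025)]: print(n,ray(c,p,z).round(4))
# what pixel gap would zero gap give
for X in [(.635,.21),(.6335,.14)]:
    print(proj(c,(*X,.019)),proj(c,(*X,.025)))
```

```text
tail [0.6332 0.2108 0.019 ]
tail [0.6319 0.1599 0.019 ]
fence [0.6339 0.2095 0.025 ]
fence [0.6331 0.1605 0.025 ]
rail [0.616 0.213 0.019]
side [0.6136 0.2131 0.025 ]
[436.38429075  56.55170784] [442.74336019  53.86825883]
[417.58302894 189.54253104] [422.52181753 191.87871766]
```

```bash
python3 -c "
from h import *
st(); print(manip.finish_job()); st()"
```

```text
t 25.85 pos [0.5521 0.1018 0.023 ] yaw 1.5542 z [-0.  0. -1.] F [-1.   0.9  0.7] M [ 0.13 -0.07  0.04] w 0.0084
the job is handed in; nothing more can be done
None
the job is handed in; nothing more can be done
```

The frame is in the jig corner and the steel axle is through both bushes. The arm is still gripping the axle on the open (-y) side, so the free end points over the side fence. I handed the job in at 25.9 s; it reports no verdict.

- **Frame:** I pushed it against the end fence, then the side fence, then the end fence again. After the first end push and the side push, the wrist camera showed about 2 mm still open at the tail, which is why I repeated it. The final wrist image puts the tail about 1 mm from the end fence and the rail touching the side fence. The camera calibration is only good to about 2 mm.
- **Axle:** I threaded it through the near bush and then the far bush. The sensed force stayed near zero the whole way. In the last scene image its far end is within about 1 pixel of where a centred axle should be.
- **Grip:** The squeeze is set to 40 N. The fingers read about 8 mm apart on a 10 mm rod, a mismatch I did not look into; the axle followed the gripper without slipping.
- **Other objects:** I saw no contact with the wheels, the paint jar or the screwdriver, but I did not measure their positions at the end.
- **Slip-up:** I started opening the gripper while the fingers were still inside the frame. The next image showed the frame still snug.

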